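# Stand a slide case on end in the holding stand and clamp it

## Robot

A 7-joint arm with a two-finger parallel gripper is mounted at the origin on a cart in front of the work surface, level with it; the furniture and walls round the work are solid. World frame = base frame: x ahead of the robot, y to its left, z up, the work surface at z = 0. Lengths are in m, angles in rad, forces in N, time in s.
With the tool pointing down it reaches from about 0.425 to 0.875 m from the base axis. Payload 4.7 kg.
Tool frame: the origin (TCP) lies at the very end of the fingers, on their centre line; the grasp point (between the pads) lies bot.grip_depth behind it (bot.grip_depth is the distance from the TCP to the grasp point, in m); y points along the fingers, z is the direction in which the jaws open and shut, and the axes are right-handed (so a half turn about y gives the same grasp; the last joint's range is limited). The gripper opens to 87 mm and grips with 3 to 60 N. Pads are 19 mm wide; open, the fingers measure 117 mm over their backs; the gripper's body (75 mm by 190 mm) begins 51 mm behind the grasp point.
Start: joints at [-1.176, 0.321, -0.07, 1.45, 0.023, 1.371, -0.057], TCP at [0.242, 0.603, 0.223] pointing down, gripper open.
Joint ranges: [-2.86, 2.86], [-0.3, 2.09], [-1.38, 1.24], [0.06, 2.45], [-1.56, 4.7], [0.09, 2.05], [-2.69, 2.69]. Speed limits (rad/s): [2.57, 2.57, 3.14, 3.14, 3.14, 3.14, 3.14].

## Interface

Orientations are given as a rotation vector (axis times angle).
In Python, from cell import bot gives the robot as it stands. The module is installed in compiled form; this text tells all that it offers.
- The arm moves only by the tool step_arm, never from a script. Its argument "motion" is text: rows parted by semicolons, each of 7 numbers parted by spaces: the shift along the tool's x, y, z in mm, then the turn, a rotation vector about the tool's x, y, z in degrees, then the finger opening in mm, from 0 to 87. In form: tx ty tz ax ay az fingers; .... A call has 1 to 10 rows; each row is the pose to reach, as a shift and turn from the pose commanded when the call began, along the tool's axes at that moment; what a row does not reach only later rows make up. A row lasts 1/10 s, in which the tool goes at most 50 mm and 8.59 degrees, less where a joint would pass 70% of its speed; a pose out of reach is approached as far as the arm can. A call with a gripper value outside its range is refused whole. The fingers move at their own pace and stop on an object; "force" is the grip in N (left out, the last holds). Time passes only in rows, so rows that repeat a pose let the fingers close. It gives the time, the measured TCP pose, the force and the opening at its end, in the units of the state.
- bot.state(): the state, without advancing time (a new reading comes with each control period).
- bot.snapshot(name): name is "side" or "top"; returns (picture, depth): 420x560x3 uint8, blue, green, red; 420x560 float32, m along the optical axis (not along the pixel's ray), 0 where there is no reading.
- bot.camera_params(name): a dict with "mtx" (3x3 intrinsics, pixels), "distortion" ([k1, k2, p1, p2, k3] as OpenCV has them; the pictures are not rectified), "R" (3x3) and "t" (3): a world point X has camera coordinates R X + t. Camera axes: x right, y down, z forward; pixel columns grow to the right and rows downward; lengths in m; the calibration is good to about 2 mm. A picture is of the moment at which its call begins. camera_params takes no time and is no camera call.
- bot.finish_job(): hands the job in, once; it reports no verdict.
Trained networks look in the newest picture that a camera, given by its name, has taken for a name from the list of things; names that differ only in an ending like _2 or _b are one class to them, and where a whole thing is asked for, a point or a joint stands for the part that bears it (a point fixed in the world has none). Each returns a list of dicts, best first, with "p" (0 to 1); they miss things now and then, are a little off and sometimes report something else, mostly with a low value. They report only what shows in the picture. A call takes as long as a camera call.
- bot.regions_of(camera, label): "pixels" (420x560 bool, what is visible of it) and "point" ([row, column] in pixels, amid what is visible of it).
- bot.spot_point(camera, label): "point" ([row, column] in pixels: a listed point, or the origin of a listed thing).
The state is a dict: "t": time; "q": joint angles; "qd": joint speeds; "tau": joint torques, N m; "position": TCP position; "eef_rot": TCP orientation; "contact_force": force on the tool from outside, world axes, zero at the start; "wrist_torque": the same for the moment, N m; "finger_gap": finger opening in m.
Only numpy, scipy, OpenCV 4.12 (cv2) and the standard library are available. Lean on these libraries where they do the work, as an engineer would, in place of code of your own. Each camera call takes 0.05 s, during which the arm holds its last target.

## Task

Pick up the flat white slide case that lies on the bench and stand it upright on one of its narrow ends on the aluminium stand, centred in front of the dark back stop, with its yellow label facing the blue jaw; let go of it so that it stands by itself. Then slide the blue jaw in until it holds the case flush against the back stop, and leave the red-capped vial standing.

Things in the scene. Friction and masses are not known exactly. Their poses are not given: they have to be found in the camera images.
- case_center (a point): centre of the loose flat white slide case, a closed rigid box 110 x 60 x 24 mm, 0.11 to 0.23 kg; it starts lying flat on the bench, label up (centre 12 mm above the bench). Axes: x along its 110 mm length, y along its 60 mm width (the grasp width), z along its 24 mm thickness, out of the face with the yellow label. It shall end standing on either of its 60 x 24 mm ends.
- case_label (a point): centre of the yellow label, on the case's broad face, 12 mm from case_center along the case's z
- stand: fixed aluminium base 220 (x) x 90 (y) x 10 (z) mm on the bench; origin at the centre of its underside, z up, +x from the blue jaw towards the dark back stop. The top of the base is at z = 10 mm. The back stop is a plate 44 mm wide whose face is at x = +75 mm and whose top is at z = 80 mm. With the jaw fully out the free space in front of the stop is 92 mm (jaw face at x = -17 mm).
- jaw (a joint): travel (m) of the blue sliding jaw along the stand's +x: 0 fully out, growing as it nears the back stop, end of travel 0.080; its face is at stand x = -0.017 + travel, so the 24 mm thick case is clamped flush at 0.068. It starts at 0 to 0.015. It slides against about 2 N of friction and stays where it is left. The jaw is 50 mm wide and its top is 39 mm above the bench.
- jaw_handle (a point): on the upright blue handle tab at the jaw's outer end, 76 mm in front of the jaw's face: a plate 12 mm thick (stand x), 40 mm wide (stand y), from 12 to 58 mm above the bench; this point is at its middle in x and y and 38 mm above the bench. Axes are the stand's. Push it, or pinch it from above, to slide the jaw.
- vial_center (a point): centre of a small standing vial with a red cap, 26 mm in diameter, 52 mm tall, a bystander; z along its height

How it is judged:
On the way, in this order (a step that is already met when the one before it is completed fails the run):
1. the case stands by itself on a narrow end on the stand, in front of the back stop, let go (angle between the x axis of case_center and the z axis of stand, either way round below 0.1 rad and angle between the z axis of case_center and the x axis of stand, either way round below 0.25 rad and z of case_center in the frame of stand between 0.061 and 0.069 m and y of case_center in the frame of stand between -0.015 and 0.015 m and x of case_center in the frame of stand between 0 and 0.068 m and contact force between the fingers and anything else below 0.1 N), for 0.3 s.
2. the jaw is slid in against the case (value of joint jaw above 0.0645 m), for 0.2 s.
At the end, for the whole second after the job is handed in: The case stands upright (within 3.4 degrees) on a narrow end on the base, within 15 mm of the stand's centre line and 7 degrees of square to the stop, its label towards the jaw, flush against the back stop (within about 3.5 mm) and held by the jaw (travel at least 64.5 mm); the vial stands upright (angle between the x axis of case_center and the z axis of stand, either way round below 0.06 rad and angle between the z axis of case_center and the x axis of stand, either way round below 0.12 rad and z of case_center in the frame of stand between 0.061 and 0.069 m and y of case_center in the frame of stand between -0.015 and 0.015 m and x of case_center in the frame of stand between 0.055 and 0.068 m and x of case_label in the frame of stand below 0.058 m and value of joint jaw between 0.0645 and 0.0715 m and angle between vial_center's own z axis and vertical below 0.2 rad); the robot touches nothing.
It fails at once if the red-capped vial is tipped over (angle between vial_center's own z axis and vertical above 0.5 rad).
It also fails if it takes over 58 s, if anything falls off the work surface, if the arm or the gripper's body presses on something with over 40 N, if the wrist force passes 120 N, or if a joint passes its speed limit or range.

## Working session

There is one attempt and no reset: what is moved stays moved. The work goes in short steps, Python scripts to look and compute and a tool call to move; the robot and the scene stay as the last step left them, time stands still between calls to the robot, and variables do not carry over. Pictures are saved under pics/ and viewed, and the job is handed in when it is done.

Besides the shell and the picture viewer there is one more tool, called after "Request:" in YAML: its name, and indented under it one key for each argument. step_arm: Moves the arm, as the interface text tells. Its arguments: {"type":"object","properties":{"motion":{"type":"string"},"force":{"type":"number"}},"required":["motion"]}

```bash
ls; mkdir -p pics; cat > h.py <<'E'
import numpy as np, cv2
from cell import bot
from scipy.spatial.transform import Rotation as Ro
np.set_printoptions(precision=4,suppress=True)
def cam(n):
    c=bot.camera_params(n); return np.array(c["mtx"]),np.array(c["distortion"]),np.array(c["R"]),np.array(c["t"]).ravel()
def w_from(n,rc,depth):
    K,D,R,t=cam(n); u=cv2.undistortPoints(np.array([[[rc[1],rc[0]]]],float),K,D)[0,0]
    return R.T@(np.array([u[0],u[1],1])*depth-t)
def ray(n,rc,z):
    K,D,R,t=cam(n); u=cv2.undistortPoints(np.array([[[rc[1],rc[0]]]],float),K,D)[0,0]
    o=-R.T@t; d=R.T@np.array([u[0],u[1],1]); return o+d*(z-o[2])/d[2]
def cloud(n,depth,mask):
    K,D,R,t=cam(n); r,c=np.nonzero(mask&(depth>0)); u=cv2.undistortPoints(np.stack([c,r],1).astype(float)[:,None],K,D)[:,0]
    z=depth[r,c]; return (np.c_[u*z[:,None],z]-t)@R
def proj(n,X):
    K,D,R,t=cam(n); return cv2.projectPoints(np.atleast_2d(X).astype(float),cv2.Rodrigues(R)[0],t,K,D)[0][:,0][:,::-1]
E
python3 - <<'E'
from h import *
s=bot.state();print({k:np.array(v) for k,v in s.items()},bot.grip_depth)
for n in("side","top"):
    im,d=bot.snapshot(n);cv2.imwrite(f"pics/{n}0.png",im);np.save(f"{n}0.npy",d)
    K,D,R,t=cam(n);print(n,K,D,R,t,-R.T@t)
    for l in["case_center","case_label","stand","jaw_handle","vial_center"]:
        r=bot.spot_point(n,l);print(l,[(np.round(x["point"],1),round(x["p"],2)) for x in r[:3]])
E
```

```text
pics
{'t': array(0.), 'q': array([-1.1759,  0.3218, -0.0701,  1.4517,  0.0226,  1.3708, -0.0569]), 'qd': array([ 0.0002, -0.0004, -0.0006,  0.0001,  0.0019,  0.0014, -0.0003]), 'tau': array([  0.0001, -49.1294,  -0.4033, -31.2519,  -0.0638,   0.044 ,
         0.0002]), 'position': array([0.2414, 0.6029, 0.2214]), 'eef_rot': array([-1.552 ,  0.299 , -0.2986]), 'contact_force': array([ 0.1743, -0.5904,  0.1107]), 'wrist_torque': array([-0.0194,  0.0148, -0.003 ]), 'finger_gap': array(0.0871)} 0.0187
side [[470.8293   0.     283.3629]
 [  0.     470.8293 208.8838]
 [  0.       0.       1.    ]] [0.047 0.    0.    0.    0.   ] [[-0.9836 -0.1784 -0.0253]
 [-0.0771  0.5437 -0.8357]
 [ 0.1629 -0.8201 -0.5486]] [0.5903 0.0792 0.8785] [0.4437 0.7827 0.5631]
case_center [(array([171. , 317.5]), 0.76)]
case_label [(array([163.4, 318.8]), 0.6)]
stand [(array([267.4, 286.2]), 0.77)]
jaw_handle [(array([257.6, 333.9]), 0.88)]
vial_center [(array([207.3, 240.5]), 0.74)]
top [[488.0621   0.     276.1749]
 [  0.     488.0621 205.0516]
 [  0.       0.       1.    ]] [-0.0518  0.      0.      0.      0.    ] [[ 0.0119 -0.9999 -0.0065]
 [-0.9855 -0.0106 -0.1695]
 [ 0.1694  0.0084 -0.9855]] [-0.0208  0.5639  0.9206] [ 0.4    -0.0225  1.0027]
case_center [(array([212.5, 381.1]), 0.65)]
case_label [(array([216.8, 382. ]), 0.63), (array([247.2, 199.3]), 0.25)]
stand [(array([205.3, 205.5]), 0.88)]
jaw_handle [(array([249.9, 199.5]), 0.73)]
vial_center [(array([143.8, 272.6]), 0.54)]
```

View pics/side0.png

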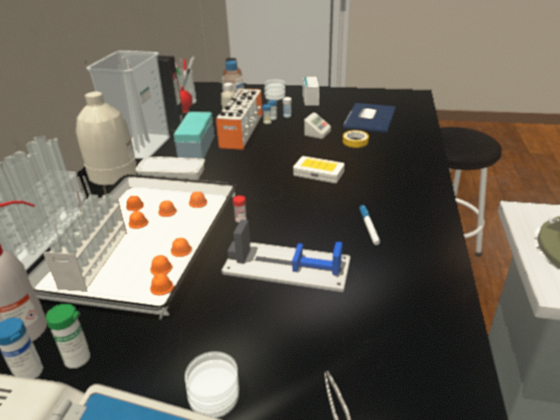

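View pics/top0.png

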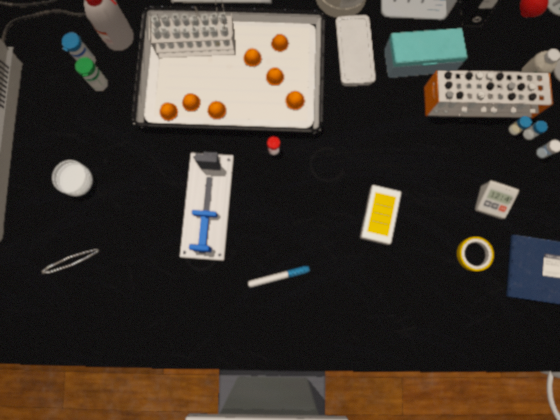

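The side view shows the stand at about (267,286), with the blue handle to its right and the vial behind it at (207,240). The case is at (171,317) with its label up. The top view shows the stand at (205,205), stop towards +x, the case at (213,381) and the vial at (144,273). Next I'll turn these into metric poses.

```bash
cat > loc.py <<'E'
from h import *
def rect(n,label,z,thr=0.012):
    d=bot_d[n]; r=bot.regions_of(n,label)
    m=r[0]["pixels"]; 
    P=cloud(n,d,m); P=P[abs(P[:,2]-z)<thr]
    (c,s,a)=cv2.minAreaRect((P[:,:2]*1000).astype(np.float32))
    return r[0]["p"],c,s,a,P
bot_d={}
for n in("side","top"):
    im,d=bot.snapshot(n);bot_d[n]=d
    for l,z in(("case_center",.024),("stand",.010),("vial_center",.05),("jaw_handle",.05)):
        try:
            p,c,s,a,P=rect(n,l,z); print(n,l,p,np.round(c,1),np.round(s,1),round(a,2),len(P),np.median(P[:,2]),P[:,2].max())
        except Exception as e: print(n,l,e)
    K,D,R,t=cam(n)
for l,z in(("case_center",.012),("case_label",.024),("stand",0.0),("jaw_handle",.038),("vial_center",.026)):
    for n in("side","top"):
        r=bot.spot_point(n,l); print(l,n,[(ray(n,x["point"],z),round(x["p"],2)) for x in r[:1]])
E
python3 loc.py
```

```text
side case_center 0.88 [ 553.6 -226.7] [ 65.7 110.3] 76.66 736 0.024286244072841384 0.02757186265907229
side stand 0.93 [579.4  88.4] [176.2 243.6] 86.19 3564 0.01054446971775656 0.021999099092185295
side vial_center 0.61 [692.   -4.7] [24.  24.1] 42.49 128 0.05064564209782652 0.054755948812370864
side jaw_handle 0.63 [514.1 133.7] [47.  81.6] 88.09 232 0.04617972957171964 0.060569017854726875
top case_center 0.97 [ 552.5 -226.6] [ 60.  108.8] 77.29 1543 0.024658933356681394 0.03085290563128506
top stand list index out of range
top vial_center 0.71 [690.9  -7.4] [24.2 22.5] 0.61 138 0.05231217207522293 0.05713026138462252
top jaw_handle 0.75 [512.9 133.1] [48.7 80. ] 85.2 229 0.05538802042411145 0.061747037335826586
case_center side [(array([ 0.5559, -0.2191,  0.012 ]), 0.9)]
case_center top [(array([ 0.5554, -0.2277,  0.012 ]), 0.61)]
case_label side [(array([ 0.5491, -0.2094,  0.024 ]), 0.62)]
case_label top [(array([ 0.5505, -0.2296,  0.024 ]), 0.73)]
stand side [(array([0.5695, 0.1293, 0.    ]), 0.79)]
stand top []
jaw_handle side [(array([0.4823, 0.132 , 0.038 ]), 0.96)]
jaw_handle top [(array([0.5651, 0.1241, 0.038 ]), 0.74)]
vial_center side [(array([ 0.6937, -0.0058,  0.026 ]), 0.79)]
vial_center top [(array([ 0.6915, -0.0024,  0.026 ]), 0.76)]
```

Request:
step_arm:
  motion: "0 -50 0 0 0 0 87; 0 -60 0 8 0 0 87; 0 -60 0 16 0 0 87; 0 -60 0 24 0 0 87"

```text
t: 2.0
position: [0.242, 0.6045, 0.2849]
eef_rot: [-1.129, 0.218, -0.338]
contact_force: [-0.3, 0.6, -0.1]
finger_gap: 0.087
```

```bash
cat > st.py <<'E'
from h import *
for n,box in(("top",(145,270,170,245)),("side",(215,295,215,360))):
    im=cv2.imread(f"pics/{n}0.png"); d=np.load(f"{n}0.npy")
    m=np.zeros(d.shape,bool); r0,r1,c0,c1=box; m[r0:r1,c0:c1]=1
    m&=(im.min(2)>100)
    m=m&(cv2.connectedComponentsWithStats(m.astype(np.uint8))[1]>0)
    nl,lab,stt,_=cv2.connectedComponentsWithStats(m.astype(np.uint8)); k=1+np.argmax(stt[1:,4]); m=lab==k
    cnt=cv2.findContours(m.astype(np.uint8),0,2)[0]; c=max(cnt,key=len)[:,0]
    P=np.array([ray(n,(q[1],q[0]),.010)[:2] for q in c]).astype(np.float32)*1000
    cc,s,a=cv2.minAreaRect(P); print(n,cc,s,a); print(cv2.boxPoints((cc,s,a)))
E
python3 st.py
python3 - <<'E'
from h import *
s=bot.state();print(np.array(s["q"]),np.array(s["position"]),Ro.from_rotvec(s["eef_rot"]).as_matrix())
E
```

```text
top (569.246337890625, 130.1232452392578) (92.06163024902344, 221.7536163330078) 86.46156311035156
[[455.74    91.0233]
 [677.0708  77.3371]
 [682.7527 169.2232]
 [461.4219 182.9094]]
side (570.5411376953125, 133.68594360351562) (101.31085205078125, 221.8245086669922) 86.36283111572266
[[456.6388  90.1686]
 [678.0165  76.0965]
 [684.4435 177.2033]
 [463.0658 191.2754]]
[-1.16   -0.0108 -0.0826  1.7716  0.0256  0.9537 -0.063 ] [0.242  0.6045 0.2849] [[ 0.9284  0.154   0.3382]
 [-0.3716  0.3851  0.8448]
 [-0.0001 -0.9099  0.4148]]
```

```bash
cat > kin.py <<'E'
import numpy as np
from scipy.spatial.transform import Rotation as Ro
from scipy.optimize import least_squares
lo=np.array([-2.86,-.3,-1.38,.06,-1.56,.09,-2.69]);hi=np.array([2.86,2.09,1.24,2.45,4.7,2.05,2.69])
# p: h,d1,d2,L1,o1,L2,o2,L3,o3  ; R0 tool, signs
def fk(q,p,S,RT):
    h,r0,L1,o1,L2,o2,L3,o3=p
    R=Ro.from_euler('z',S[0]*q[0]);x=np.array([0,0,h])+R.apply([r0,0,0])
    R=R*Ro.from_euler('y',S[1]*q[1])*Ro.from_euler('z',S[2]*q[2]);x=x+R.apply([o1,0,L1])
    R=R*Ro.from_euler('y',S[3]*q[3])*Ro.from_euler('z',S[4]*q[4]);x=x+R.apply([o2,0,L2])
    R=R*Ro.from_euler('y',S[5]*q[5])*Ro.from_euler('z',S[6]*q[6]);x=x+R.apply([o3,0,L3])
    return x,(R*RT)
E
cat > fit.py <<'E'
from kin import *
import itertools,json,sys
data=json.load(open('data.json'))
res=[]
for s in itertools.product([1,-1],repeat=3):
  for k in range(4):
    S=[-1,1,s[0],1,s[1],1,s[2]]
    # tool: y = link z ; so RT about z variants
    RT=Ro.from_euler('z',k*np.pi/2)*Ro.from_matrix([[1,0,0],[0,0,-1],[0,1,0]])
    def f(p):
        o=[]
        for q,x,r in data:
            X,R=fk(q,p,S,RT); o+=list(X-x)+list(.3*(R.inv()*Ro.from_rotvec(r)).as_rotvec())
        return np.array(o+list(np.array([p[1],p[3],p[5],p[7]])*.01))
    z=least_squares(f,[.24,0,.5,0,.5,0,.4,0]); res.append((z.cost,S,k,z.x,z.fun))
res.sort(key=lambda t:t[0])
for r in res[:4]: print(r[0],r[1],r[2],np.round(r[3],4))
print(np.round(res[0][4]*1000,1))
json.dump([res[0][1],res[0][2],list(res[0][3])],open('kin.json','w'))
E
python3 - <<'E'
import json
json.dump([[[-1.1759,0.3218,-0.0701,1.4517,0.0226,1.3708,-0.0569],[0.2414,0.6029,0.2214],[-1.552,0.299,-0.2986]],
[[-1.16,-0.0108,-0.0826,1.7716,0.0256,0.9537,-0.063],[0.242,0.6045,0.2849],[-1.129,0.218,-0.338]]],open('data.json','w'))
E
python3 fit.py
```

```text
3.7670940128885983e-06 [-1, 1, -1, 1, -1, 1, -1] 3 [ 0.1107  0.2216  1.0313 -0.1495  0.3013  0.0354  0.8199  0.0427]
0.0002166028931420062 [-1, 1, -1, 1, 1, 1, -1] 3 [ 0.0516  0.1784 -0.1495  0.0495  0.2751 -0.308  -0.0817 -0.1396]
0.0002276269068831586 [-1, 1, 1, 1, 1, 1, 1] 3 [ 0.5912  0.5948  0.2247 -0.0914 -0.0006  0.4097  0.2103 -0.1529]
0.00034705947233407174 [-1, 1, 1, 1, -1, 1, 1] 3 [ 0.6869  0.2186 -1.428   0.1459  0.3266  0.045  -1.0479 -0.4292]
[-0.1  0.1 -0.  -0.   0.  -0.  -0.1  0.   0.  -0.1  0.1  0.1  2.2 -1.5
  0.4  0.4]
```

```bash
cat > go.py <<'E'
from h import *
import json
def rel(P,Rt,s=None):
    s=s or bot.state(); R=Ro.from_rotvec(s["eef_rot"])
    d=R.inv().apply(np.array(P)-s["position"])*1000; w=(R.inv()*Rt).as_rotvec(degrees=True)
    return np.round(np.r_[d,w],1)
def tool(xdir_deg,c):
    # jaw dir tool z horizontal; heading h=xdir; c = pitch of finger dir from up (180=down,<180 pointing forward)
    a=np.deg2rad(xdir_deg); h=np.array([np.cos(a),np.sin(a),0]); z=np.array([-np.sin(a),np.cos(a),0])
    cc=np.deg2rad(c); y=np.sin(cc)*h+np.cos(cc)*np.array([0,0,1]); x=np.cross(y,z)
    return Ro.from_matrix(np.c_[x,y,z])
def log():
    s=bot.state(); d=json.load(open('data.json')); d.append([list(map(float,s[k])) for k in("q","position","eef_rot")]); json.dump(d,open('data.json','w'))
    print(s["t"],np.array(s["q"]),np.array(s["position"]))
    return s
E
python3 - <<'E'
from go import *
print(tool(-12.7,180).as_matrix()); print(rel([.46,.2,.26],tool(-12.7,180)),rel([.53,-.2,.26],tool(-12.7,180)))
E
```

```text
[[ 0.9755  0.      0.2198]
 [-0.2198 -0.      0.9755]
 [ 0.     -1.      0.    ]]
[ 352.8  -99.6 -278.3  -24.5   -9.     1.9] [ 566.4 -242.8 -592.5  -24.5   -9.     1.9]
```

Request:
step_arm:
  motion: "353 -100 -278 -24.5 -9 1.9 87; 353 -100 -278 -24.5 -9 1.9 87; 353 -100 -278 -24.5 -9 1.9 87; 353 -100 -278 -24.5 -9 1.9 87; 353 -100 -278 -24.5 -9 1.9 87; 353 -100 -278 -24.5 -9 1.9 87; 353 -100 -278 -24.5 -9 1.9 87; 353 -100 -278 -24.5 -9 1.9 87; 353 -100 -278 -24.5 -9 1.9 87"

```text
t: 2.9
position: [0.4557, 0.2059, 0.2616]
eef_rot: [-1.572, 0.175, -0.173]
contact_force: [0.7, -0.6, 0.6]
finger_gap: 0.087
```

```bash
python3 - <<'E'
from go import *
log()
print(rel([.53,-.2,.26],tool(-12.7,180)))
E
python3 fit.py
```

```text
2.9 [-0.7666 -0.0199  0.2813  1.76    0.0123  1.4061  0.862 ] [0.4557 0.2059 0.2616]
[ 161.7    4.9 -379.7    0.5    0.     0. ]
0.00031922292039388207 [-1, 1, -1, 1, -1, 1, -1] 3 [0.9937 0.0988 0.5894 0.0148 0.5791 0.799  0.4282 0.0553]
0.0004563348182253455 [-1, 1, -1, 1, 1, 1, -1] 3 [-0.8579 -0.0307  0.3512  0.0259  0.3225 -1.152   0.3089  0.0031]
0.0164351731398172 [-1, 1, 1, 1, -1, 1, -1] 3 [-0.0531  0.8617  0.6788  0.0486 -0.4311 -0.0794  0.5187  0.0658]
0.016739408378025962 [-1, 1, 1, 1, 1, 1, -1] 3 [-0.3357  0.771   0.6982  0.0613 -0.3826 -0.3832  0.5384  0.1031]
[-18.5   7.6  -0.3  -0.    0.   -0.    1.8   1.2  -8.1  -0.1   0.1   0.1
  -5.1   2.8   8.4  -0.    0.   -0.    1.    0.1   8.    0.6]
```

Request:
step_arm:
  motion: "162 5 -380 0 0 0 87; 162 5 -380 0 0 0 87; 162 5 -380 0 0 0 87; 162 5 -380 0 0 0 87; 162 5 -380 0 0 0 87"

```text
t: 3.4
position: [0.5001, -0.0401, 0.2609]
eef_rot: [-1.572, 0.174, -0.174]
contact_force: [0.9, 0.4, 0.4]
finger_gap: 0.0869
```

```bash
python3 - <<'E'
from go import *
log()
E
```

```text
3.4 [-0.5343 -0.0317  0.5474  1.769   0.0253  1.401   1.3581] [ 0.5001 -0.0401  0.2609]
```

Request:
step_arm:
  motion: "162 5 -200 0 0 0 87; 162 5 -200 0 0 0 87; 162 5 -200 0 0 0 87; 162 5 -200 0 0 0 87; 162 5 -200 0 0 0 87"

```text
t: 3.9
position: [0.612, -0.2634, 0.2575]
eef_rot: [-1.573, 0.174, -0.172]
contact_force: [0.5, 0.7, 1.4]
finger_gap: 0.087
```

```bash
python3 - <<'E'
from go import *
log()
E
cat > fit.py <<'E'
from kin import *
import json
data=json.load(open('data.json'))
S=[-1,1,-1,1,-1,1,-1];k=3
RT=Ro.from_euler('z',k*np.pi/2)*Ro.from_matrix([[1,0,0],[0,0,-1],[0,1,0]])
def fk2(q,p):
    p=np.asarray(p).reshape(4,3)
    R=Ro.from_euler('z',-q[0]);x=R.apply(p[0])
    R=R*Ro.from_euler('y',q[1])*Ro.from_euler('z',-q[2]);x=x+R.apply(p[1])
    R=R*Ro.from_euler('y',q[3])*Ro.from_euler('z',-q[4]);x=x+R.apply(p[2])
    R=R*Ro.from_euler('y',q[5])*Ro.from_euler('z',-q[6]);x=x+R.apply(p[3])
    return x,(R*RT)
if __name__=="__main__":
    A=[];b=[]
    for q,x,r in data:
        cols=[fk2(q,np.eye(12)[i])[0] for i in range(12)]; A.append(np.array(cols).T); b.append(x)
        print(np.round((fk2(q,np.zeros(12))[1].inv()*Ro.from_rotvec(r)).as_rotvec(),3))
    A=np.vstack(A);b=np.hstack(b)
    w=1e-3*np.array([1,1,.1]*4)
    # reg
    A2=np.vstack([A,np.diag(w)]);b2=np.r_[b,np.zeros(12)]
    p=np.linalg.lstsq(A2,b2,rcond=None)[0]; print(np.round(p.reshape(4,3),4)); print(np.round((A@p-b)*1000,1)); print(np.linalg.svd(A)[1])
    json.dump(list(p),open('kin.json','w'))
E
python3 fit.py
```

```text
3.9 [-0.17    0.4023  0.731   1.3785 -0.2574  1.4572  1.8997] [ 0.612  -0.2634  0.2575]
[-0.  0. -0.]
[-0.  0.  0.]
[-0.  0. -0.]
[ 0.  0. -0.]
[-0. -0. -0.]
[[ 0.000e+00 -1.550e-02  2.504e-01]
 [ 2.000e-04 -1.090e-02  4.677e-01]
 [ 1.000e-03 -2.000e-04  5.130e-01]
 [-0.000e+00 -0.000e+00  3.686e-01]]
[ 0. -0.  0. -0.  0. -0.  0.  0.  0. -0.  0. -0.  0. -0. -0.]
[4.44808466 4.2586842  4.23733744 1.38304951 1.35810355 0.37405312
 0.34275001 0.25990032 0.14225128 0.12331815 0.0707144  0.02161383]
```

```bash
cat > plan.py <<'E'
from go import *
from fit import fk2
from kin import lo,hi
from scipy.optimize import least_squares
p=np.array(json.load(open('kin.json')))
gd=.0187
case=np.array([.553,-.2267]); cyaw=-12.7
st=np.array([.5693,.1302]); syaw=-3.55
def pick(phi,s,zg,k=0):
    R=tool(cyaw,180+phi); 
    if k: R=R*Ro.from_euler('y',180,degrees=True)
    g=np.r_[case+s*np.array([np.cos(np.deg2rad(cyaw)),np.sin(np.deg2rad(cyaw))]),zg]
    return g+R.apply([0,gd,0]),R
def place(phi,s,zg,k=0,sx=.056,lift=0):
    # zg: grasp height above bench when lying (offset from mid thickness zg-.012 toward label)
    R=tool(syaw,90+phi)
    if k: R=R*Ro.from_euler('y',180,degrees=True)
    u=np.array([np.cos(np.deg2rad(syaw)),np.sin(np.deg2rad(syaw))])
    g=np.r_[st+(sx-(zg-.012))*u,.065+s+lift]
    return g+R.apply([0,gd,0]),R
def ik(P,R,q0,m=0.03,wq=1e-3):
    def f(q):
        X,Rq=fk2(q,p); return np.r_[X-P,.3*(Rq.inv()*R).as_rotvec(),wq*(q-q0)*.1]
    z=least_squares(f,np.clip(q0,lo+m,hi-m),bounds=(lo+m,hi-m)); return z.x,np.linalg.norm(z.fun[:6])
E
cat > feas.py <<'E'
from plan import *
rng=np.random.default_rng(0)
s0=bot.state();q0=np.array(s0["q"])
for phi in(35,40,45,50,55,60):
  for s in(0,.02):
   for k in(0,1):
    out=[]
    for f in(pick,place):
        P,R=f(phi,s,.0215,k); best=(9,None)
        for i in range(12):
            q,e=ik(P,R,q0 if i==0 else rng.uniform(lo,hi))
            if e<1e-4:
                if best[1] is None or np.linalg.norm(q-q0)<best[0]: best=(np.linalg.norm(q-q0),q)
        out.append(best)
    print(phi,s,k,*[ (round(b[0],2),None if b[1] is None else np.round(b[1],2)) for b in out])
E
time python3 feas.py
```

```text
35 0 0 (np.float64(0.61), array([-0.04,  0.92,  0.59,  1.26, -0.31,  1.68,  1.91])) (np.float64(4.13), array([-0.2 ,  0.23, -0.3 ,  2.39,  2.17,  0.6 , -0.98]))
35 0 1 (np.float64(3.05), array([-0.28,  1.19,  1.16,  1.27, -0.71,  1.82, -0.95])) (np.float64(2.94), array([-0.32,  0.22, -0.17,  2.39,  2.18,  0.58,  2.13]))
35 0.02 0 (np.float64(0.68), array([-0.02,  0.96,  0.59,  1.19, -0.32,  1.72,  1.9 ])) (np.float64(4.04), array([-0.32,  0.16, -0.17,  2.39,  2.11,  0.55, -0.93]))
35 0.02 1 (np.float64(3.08), array([-0.24,  1.2 ,  1.13,  1.2 , -0.71,  1.84, -0.98])) (np.float64(2.89), array([-0.67,  0.16,  0.19,  2.4 ,  2.13,  0.51,  2.16]))
40 0 0 (np.float64(0.73), array([-0.01,  0.99,  0.58,  1.18, -0.3 ,  1.78,  1.91])) (np.float64(3.89), array([-0.29,  0.18, -0.18,  2.35,  1.99,  0.46, -0.8 ]))
40 0 1 (np.float64(3.08), array([-0.24,  1.24,  1.14,  1.19, -0.7 ,  1.91, -0.96])) (np.float64(2.87), array([-0.89,  0.19,  0.45,  2.37,  2.05,  0.37,  2.22]))
40 0.02 0 (np.float64(0.81), array([ 0.01,  1.03,  0.58,  1.1 , -0.31,  1.82,  1.9 ])) (np.float64(3.76), array([-0.43,  0.13, -
[... 1536 characters left out ...]
 None) (np.float64(4.16), array([-1.48,  0.34,  1.21,  2.22, -0.32,  0.23, -1.72]))
55 0.02 0 (9, None) (np.float64(2.22), array([-1.37,  0.19,  1.06,  2.21,  0.27,  0.28,  0.9 ]))
55 0.02 1 (9, None) (np.float64(4.41), array([-1.5 ,  0.25,  1.21,  2.21,  0.01,  0.27, -2.01]))
60 0 0 (9, None) (np.float64(1.9), array([-1.15,  0.23,  0.86,  2.15,  0.08,  0.35,  1.09]))
60 0 1 (9, None) (np.float64(3.99), array([-1.43,  0.38,  1.21,  2.16, -0.44,  0.37, -1.6 ]))
60 0.02 0 (9, None) (np.float64(1.9), array([-0.93,  0.15,  0.6 ,  2.14,  0.3 ,  0.41,  0.91]))
60 0.02 1 (9, None) (np.float64(4.13), array([-1.45,  0.3 ,  1.21,  2.15, -0.22,  0.4 , -1.77]))
real	2m15.291s
user	2m14.500s
sys	0m0.130s
```

```bash
cat > sim.py <<'E'
from plan import *
def jac(q):
    X,R=fk2(q,p); J=np.zeros((6,7))
    for i in range(7):
        d=np.zeros(7); d[i]=1e-5; X2,R2=fk2(q+d,p); J[:3,i]=(X2-X)/1e-5; J[3:,i]=(R2*R.inv()).as_rotvec()/1e-5
    return X,R,J
def simgo(q,P,R,dt=.1,n=400,w=1.0,W=None):
    q=np.array(q); Wi=np.ones(7) if W is None else 1/np.array(W)
    lim=np.zeros(7,bool)
    for it in range(n):
        X,Rq,J=jac(q); dx=P-X; dw=(R*Rq.inv()).as_rotvec()
        sc=min(1,.01/max(1e-9,np.linalg.norm(dx)),.03/max(1e-9,np.linalg.norm(dw)))
        if np.linalg.norm(dx)<2e-5 and np.linalg.norm(dw)<1e-4: break
        e=np.r_[dx,dw]*sc; JW=J*Wi
        dq=Wi*(J.T@np.linalg.solve(JW@J.T+1e-6*np.eye(6),e)) if W is not None else J.T@np.linalg.solve(J@J.T+1e-6*np.eye(6),e)
        q=np.clip(q+dq,lo,hi)
    X,Rq=fk2(q,p)
    return q,np.linalg.norm(P-X),np.linalg.norm((R*Rq.inv()).as_rotvec())
if __name__=="__main__":
    d=json.load(open('data.json'))
    for i in range(len(d)-1):
        q,e1,e2=simgo(d[i][0],np.array(d[i+1][1]),Ro.from_rotvec(d[i+1][2])); print(np.round(q,3),np.array(d[i+1][0]),e1,e2)
E
python3 sim.py
```

```text
[-1.16  -0.011 -0.082  1.771  0.025  0.954 -0.063] [-1.16   -0.0108 -0.0826  1.7716  0.0256  0.9537 -0.063 ] 8.023815877011754e-06 1.559491171838347e-06
[-0.826 -0.022  0.34   1.762  0.014  1.406  0.861] [-0.7666 -0.0199  0.2813  1.76    0.0123  1.4061  0.862 ] 1.701605810459009e-05 2.067505356486247e-05
[-0.535 -0.032  0.549  1.769  0.025  1.401  1.358] [-0.5343 -0.0317  0.5474  1.769   0.0253  1.401   1.3581] 1.3789919621642953e-08 3.393282395026547e-08
[-0.155  0.398  0.709  1.378 -0.248  1.456  1.893] [-0.17    0.4023  0.731   1.3785 -0.2574  1.4572  1.8997] 1.2360452713083193e-08 4.633741651930761e-09
```

```bash
cat > chain.py <<'E'
from sim import *
q0=np.array(bot.state()["q"])
def lie(c,yaw,phi,s,zg,back=0,lift=0):
    R=tool(yaw,180+phi); a=np.deg2rad(yaw)
    g=np.r_[np.array(c)+s*np.array([np.cos(a),np.sin(a)]),zg+lift]
    return g+R.apply([0,gd-back,0]),R
def chain(c2,yaw2,phi,s,verbose=0):
    z=.021
    W=[("ab",lie(case,cyaw,0,0,.08)),("dn",lie(case,cyaw,0,0,z)),("up",lie(case,cyaw,0,0,.06)),
       ("c2up",lie(c2,yaw2,0,0,.06)),("c2",lie(c2,yaw2,0,0,z)),("c2hi",lie(c2,yaw2,0,0,.12)),
       ("t_ab",lie(c2,yaw2,phi,s,z,back=.06)),("t_pick",lie(c2,yaw2,phi,s,z)),("t_up",lie(c2,yaw2,phi,s,z,lift=.1))]
    P,R=lie(c2,yaw2,0,s,.2); W.append(("mid",(P,R)))
    W+=[("pl_ab",place(phi,s,z,lift=.07)),("pl",place(phi,s,z)),]
    P,R=place(phi,s,z); W.append(("retr",(P-R.apply([0,.09,0]),R)))
    q=q0.copy(); mm=9;ee=0
    for n,(P,R) in W:
        q,e1,e2=simgo(q,P,R); m=np.minimum(q-lo,hi-q); mm=min(mm,m.min()); ee=max(ee,e1,e2*.1)
        if verbose: print(n,np.round(P,3),np.round(q,2),round(m.min(),3),np.argmin(m),round(e1*1000,1),round(np.rad2deg(e2),1))
        if ee>.02 and not verbose: break
    return mm,ee,q
if __name__=="__main__":
    out=[]
    for phi in(50,55,60):
      for s in(.0,.02,.03):
        for r in(.46,.50,):
          for az in(-15,0):
            a=np.deg2rad(az); c2=np.array([r*np.cos(a),r*np.sin(a)])
            mm,ee,q=chain(c2,az,phi,s); out.append((ee>1e-3,-mm,ee,phi,s,r,az))
    out.sort()
    for o in out[:12]: print(o)
E
time timeout 560 python3 chain.py
```

```text
(np.False_, np.float64(-0.12185031436627014), np.float64(1.06627188229241e-05), 50, 0.0, 0.46, -15)
(np.False_, np.float64(-0.12073435805073895), np.float64(1.335210023739714e-06), 50, 0.0, 0.46, 0)
(np.False_, np.float64(-0.11842402484025305), np.float64(1.7877427608062146e-06), 50, 0.02, 0.46, 0)
(np.False_, np.float64(-0.10957065772954411), np.float64(1.06627188229241e-05), 50, 0.02, 0.46, -15)
(np.False_, np.float64(-0.10499212321698059), np.float64(2.000423755161275e-06), 50, 0.03, 0.46, 0)
(np.False_, np.float64(-0.09605729754843262), np.float64(1.06627188229241e-05), 50, 0.03, 0.46, -15)
(np.False_, np.float64(-0.09128736208755006), np.float64(1.1481096899029583e-05), 50, 0.0, 0.5, 0)
(np.False_, np.float64(-0.0828180195294872), np.float64(4.126946030699456e-06), 50, 0.0, 0.5, -15)
(np.False_, np.float64(-0.06958381863882956), np.float64(1.5455151848524892e-06), 55, 0.0, 0.46, 0)
(np.False_, np.float64(-0.06264210335608156), np.float64(1.1481096899029583e-05), 50, 0.02, 0.5, 0)
(np.False_, np.float64(-0.06118098470993849), np.float64(1.06627188229241e-05), 55, 0.0, 0.46, -15)
(np.False_, np.float64(-0.05409110562379693), np.float64(4.7656765840051175e-06), 50, 0.02, 0.5, -15)
real	0m44.613s
user	0m44.867s
sys	0m0.098s
```

```bash
cat > chain2.py <<'E'
from chain import *
def nd(phi,s,verbose=0,q0=q0,z=.021):
    W=[("t_ab",lie(case,cyaw,phi,s,z,back=.08)),("t_pick",lie(case,cyaw,phi,s,z)),("t_up",lie(case,cyaw,phi,s,z,lift=.12))]
    P,R=lie([.55,0],0,0,s,.25); W.append(("mid",(P,R)))
    W+=[("pl_ab",place(phi,s,z,lift=.07)),("pl",place(phi,s,z)),]
    P,R=place(phi,s,z); W.append(("retr",(P-R.apply([0,.09,0]),R)))
    q=q0.copy(); mm=9;ee=0
    for n,(P,R) in W:
        q,e1,e2=simgo(q,P,R); m=np.minimum(q-lo,hi-q); mm=min(mm,m.min()); ee=max(ee,e1,e2*.1)
        if verbose: print(n,np.round(P,3),np.round(q,2),round(m.min(),3),np.argmin(m),round(e1*1000,1),round(np.rad2deg(e2),1))
    return mm,ee,q
if __name__=="__main__":
    for phi in(30,35,40,45,48,50):
        for s in(-.01,.01,.025): print(phi,s,nd(phi,s))
    nd(45,.01,1)
E
python3 chain2.py
```

```text
30 -0.01 (np.float64(0.0), np.float64(0.10075633635003478), array([-0.5325,  0.0213, -0.1333,  2.45  ,  2.0428,  0.7054, -1.0069]))
30 0.01 (np.float64(0.0), np.float64(0.0966293722228401), array([-0.5447, -0.0432, -0.1204,  2.45  ,  1.9653,  0.6695, -0.9116]))
30 0.025 (np.float64(0.0), np.float64(0.09154622485826297), array([-0.5512, -0.0882, -0.113 ,  2.45  ,  1.9032,  0.647 , -0.8355]))
35 -0.01 (np.float64(0.0), np.float64(0.06316015451796897), array([-0.5671, -0.0327, -0.0524,  2.45  ,  1.8734,  0.5698, -0.7919]))
35 0.01 (np.float64(0.0), np.float64(0.0547752984235), array([-0.5727, -0.0876, -0.0463,  2.45  ,  1.7725,  0.5514, -0.674 ]))
35 0.025 (np.float64(0.0), np.float64(0.046905138377603434), array([-0.575 , -0.1262, -0.0436,  2.45  ,  1.6944,  0.5422, -0.5832]))
40 -0.01 (np.float64(0.0), np.float64(0.016532478860320256), array([-0.6208, -0.0668,  0.0468,  2.45  ,  1.6229,  0.4754, -0.4993]))
40 0.01 (np.float64(0.0), np.float64(0.006014676684012216), array([-0.6451, -0.1165,  0.0696,  2.45  ,  1.5053,  0.4807, -0.3645]))
40 0.025 (np.float64(0.002698004266628473), np.fl
[... 1205 characters left out ...]
oat64(0.08551432441860857), array([-0.4193, -0.1316, -0.061 ,  2.2953,  0.779 ,  0.4814,  0.415 ]))
t_ab [ 0.605 -0.238  0.064] [ 0.18  1.11  0.33  0.77 -0.15  2.05  1.78] 0.0 5 8.7 1.3
t_pick [ 0.55  -0.226  0.008] [ 0.14  1.03  0.33  1.05 -0.14  1.88  1.79] 0.169 5 0.0 0.0
t_up [ 0.55  -0.226  0.128] [ 0.14  0.91  0.35  1.   -0.11  2.04  1.8 ] 0.01 5 0.0 0.0
mid [0.56  0.    0.231] [-0.25  0.12  0.22  1.67 -0.03  1.35  1.55] 0.423 1 0.0 0.0
pl_ab [0.629 0.126 0.132] [-0.37 -0.   -0.07  2.26  1.15  0.38  0.08] 0.191 3 0.0 0.0
pl [0.629 0.126 0.062] [-0.38  0.14 -0.06  2.3   1.62  0.35 -0.42] 0.148 3 0.0 0.0
retr [0.566 0.13  0.125] [-0.42 -0.12 -0.1   2.38  1.16  0.43  0.01] 0.067 3 0.0 0.0
```

```bash
cat > c3.py <<'E'
from chain2 import *
import sys
def run(W,q):
    for n,(P,R) in W:
        q,e1,e2=simgo(q,P,R); m=np.minimum(q-lo,hi-q); print(n,np.round(P,3),np.round(q,2),round(m.min(),3),np.argmin(m),round(e1*1000,1),round(np.rad2deg(e2),1))
    return q
E
python3 - <<'E'
from c3 import *
s=.01;phi=45;z=.022
q=run([("a",lie(case,cyaw,20,s,.10)),("b",lie(case,cyaw,45,s,.06)),("c",lie(case,cyaw,45,s,z)),("d",lie(case,cyaw,20,s,.12)),("e",lie([.52,-.05],-12,0,s,.24)),("f",lie([.52,.1],-4,0,s,.24)),("pa",place(45,s,z,lift=.06)),("p",place(45,s,z))],q0)
P,R=place(45,s,z); print(np.round(P,4))
print(rel(*lie(case,cyaw,20,s,.10)))
print(rel(*lie(case,cyaw,45,s,.06)))
E
```

```text
a [ 0.557 -0.227  0.082] [-0.12  0.67  0.66  1.43 -0.3   1.51  1.91] 0.535 5 0.0 0.0
b [ 0.55  -0.226  0.047] [ 0.01  1.04  0.6   1.05 -0.29  1.95  1.91] 0.104 5 0.0 0.0
c [ 0.55  -0.226  0.009] [ 0.01  1.08  0.59  1.05 -0.3   1.9   1.9 ] 0.15 5 0.0 0.0
d [ 0.557 -0.227  0.102] [-0.13  0.65  0.67  1.41 -0.29  1.55  1.91] 0.504 5 0.0 0.0
e [ 0.53  -0.052  0.221] [-0.57  0.07  0.65  1.77 -0.04  1.32  1.45] 0.369 1 0.0 0.0
f [0.53  0.099 0.221] [-0.72  0.08  0.52  1.75 -0.04  1.32  1.31] 0.384 1 0.0 0.0
pa [0.628 0.127 0.122] [-0.75  0.    0.31  2.28  1.21  0.37  0.02] 0.169 3 0.0 0.0
p [0.628 0.127 0.062] [-0.75  0.13  0.32  2.32  1.61  0.31 -0.44] 0.134 3 0.0 0.0
[0.6284 0.1265 0.0618]
[-62.  174.8  24.6   0.5  -0.   20. ]
[-68.8 210.5  24.9   0.5  -0.1  45. ]
```

Request:
step_arm:
  motion: "-62 175 25 0.5 0 20 87; -62 175 25 0.5 0 20 87; -62 175 25 0.5 0 20 87; -62 175 25 0.5 0 20 87; -62 175 25 0.5 0 20 87; -69 210 25 0.5 0 45 87; -69 210 25 0.5 0 45 87; -69 210 25 0.5 0 45 87; -69 210 25 0.5 0 45 87; -69 210 25 0.5 0 45 87"

```text
t: 4.9
position: [0.5493, -0.2255, 0.0473]
eef_rot: [-1.393, 0.769, 0.438]
contact_force: [-0.1, -0.9, 0.2]
finger_gap: 0.0871
```

```bash
python3 - <<'E'
from c3 import *
log()
for n in("side","top"):
    im,d=bot.snapshot(n);cv2.imwrite(f"pics/{n}1.png",cv2.resize(im[80:300,200:480] if n=="side" else im[120:330,280:560],None,fx=2.5,fy=2.5))
print(rel(*lie(case,cyaw,45,.01,.022)))
E
```

```text
4.9 [ 0.0071  1.0342  0.602   1.0518 -0.2924  1.9438  1.9083] [ 0.5493 -0.2255  0.0473]
[29.7 29.7 -0.3 -0.  -0.2  0.3]
```

View pics/side1.png

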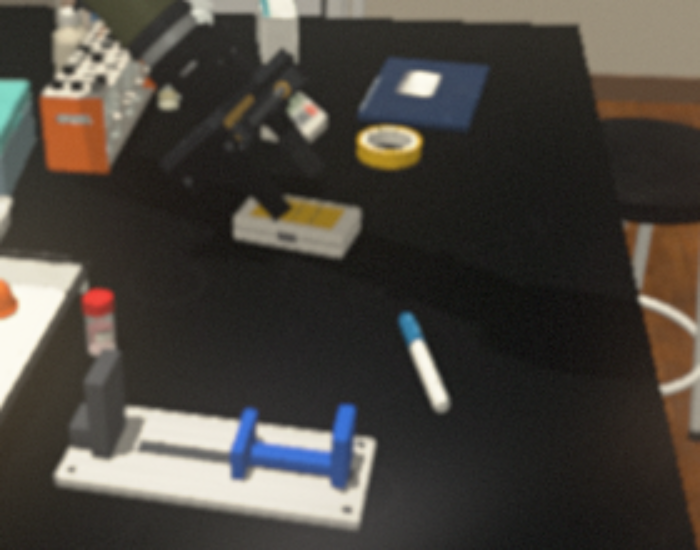

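View pics/top1.png

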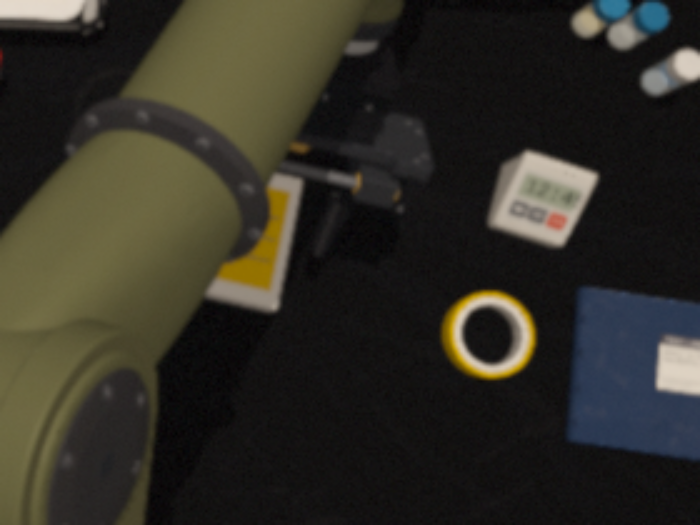

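Side picture: the gripper leans outward over the case, with one finger at (270,195) and the other at (300,150), on opposite long sides. Top picture: the right finger at (325,225) is clear of the case edge at (290,225). I'll go straight down and grip.

Request:
step_arm:
  motion: "15 15 0 0 0 0 87; 30 30 0 0 0 0 87; 30 30 0 0 0 0 87; 30 30 0 0 0 0 87; 30 30 0 0 0 0 50; 30 30 0 0 0 0 50; 30 30 0 0 0 0 50; 30 30 0 0 0 0 50; 30 30 0 0 0 0 50; 30 30 0 0 0 0 50"
  force: 50

```text
t: 6.0
position: [0.5483, -0.2243, 0.0071]
eef_rot: [-1.39, 0.769, 0.439]
contact_force: [0.9, 1.1, 7.7]
finger_gap: 0.0597
```

```bash
python3 - <<'E'
from c3 import *
s=log();print(s["finger_gap"],np.array(s["contact_force"]))
print(rel(*lie(case,cyaw,20,.01,.12)))
E
```

```text
6.0 [ 0.0105  1.0757  0.589   1.0625 -0.3084  1.8954  1.9027] [ 0.5483 -0.2243  0.0071]
0.0597424680214656 [0.8724 1.0789 7.6766]
[-61.3 -73.6  -1.4  -0.   -0.2 -25. ]
```

```bash
python3 - <<'E'
from c3 import *
s=bot.state(); R=Ro.from_rotvec(s["eef_rot"]); P=np.array(s["position"])
z=R.as_matrix()[:,2]; print(R.as_matrix())
y=np.array([z[0],z[1],0]);y/=np.linalg.norm(y); n=np.array([0,0,1.]); x=np.cross(y,n)
C=Ro.from_matrix(np.c_[x,y,n]); 
# case centre: along y from the gripper centre, along x from vision
g=P-R.apply([0,gd,0]); cc=np.r_[case,.012]; off=cc-g
cc=g+x*(off@x)+n*(off@n); print("off",off@x,off@y,off@n, np.rad2deg(np.arctan2(x[1],x[0])))
np.savez("grasp.npz",t=R.inv().apply(cc-P),r=(R.inv()*C).as_rotvec())
E
cat >> c3.py <<'E'
try: G=np.load("grasp.npz")
except Exception: G=None
def placeG(sx=.056,lift=0,sy=0,tilt=0):
    a=np.deg2rad(syaw);u=np.array([np.cos(a),np.sin(a),0]);v=np.array([-u[1],u[0],0])
    C=Ro.from_matrix(np.c_[[0,0,1.],v,-u])
    C=Ro.from_rotvec(v*np.deg2rad(tilt))*C   # + tilts top toward stop
    # x=+z up, y=v, z= x cross y = -u (label to jaw)
    R=C*Ro.from_rotvec(G["r"]).inv(); cc=np.r_[st,0]+u*sx+v*sy+[0,0,.065+lift]
    return cc-R.apply(G["t"]),R
E
python3 - <<'E'
from c3 import *
P,R=placeG();print(P,np.rad2deg(np.arccos(R.as_matrix()[2,1])),place(45,.01,.022)[0])
E
```

```text
[[ 0.6889 -0.6896  0.2233]
 [-0.1587  0.157   0.9747]
 [-0.7073 -0.7069 -0.0013]]
off -0.008106523015105943 -0.0013214328277679605 -0.008290707448713488 -12.902684442987235
[0.6301 0.1264 0.0599] 135.0153819067419 [0.6284 0.1265 0.0618]
```

Request:
step_arm:
  motion: "-61 -74 0 0 0 -25 50; -61 -74 0 0 0 -25 50; -61 -74 0 0 0 -25 50; -61 -74 0 0 0 -25 50; -61 -74 0 0 0 -25 50"

```text
t: 6.5
position: [0.557, -0.2252, 0.1006]
eef_rot: [-1.506, 0.445, 0.098]
contact_force: [0.8, 0.6, -1.0]
finger_gap: 0.0594
```

```bash
python3 - <<'E'
from c3 import *
s=log();print(s["finger_gap"],np.array(s["contact_force"]),np.array(s["wrist_torque"]))
for n in("side",):
    im,d=bot.snapshot(n);cv2.imwrite(f"pics/{n}2.png",im)
q=np.array(s["q"])
run([("e",lie([.52,-.05],-12,0,.01,.26)),("f",lie([.52,.1],-4,-20,.01,.26)),("pa",placeG(lift=.06)),("p",placeG())],q)
print(rel(*lie([.52,-.05],-12,0,.01,.26)));print(rel(*lie([.52,.10],-4,-20,.01,.26)))
E
```

```text
6.5 [-0.1297  0.6519  0.6711  1.4172 -0.2936  1.545   1.9082] [ 0.557  -0.2252  0.1006]
0.05943245818669273 [ 0.7929  0.5885 -1.0397] [-0.0642 -0.4848 -0.0423]
e [ 0.53  -0.052  0.241] [-0.58  0.06  0.65  1.74 -0.04  1.36  1.45] 0.357 1 0.0 0.0
f [0.536 0.099 0.242] [-0.74 -0.19  0.38  1.98  0.25  1.03  1.04] 0.109 1 0.0 0.0
pa [0.63  0.126 0.12 ] [-0.65  0.01  0.21  2.28  1.21  0.37  0.01] 0.174 3 0.0 0.0
p [0.63  0.126 0.06 ] [-0.66  0.14  0.23  2.31  1.63  0.32 -0.44] 0.14 3 0.0 0.0
[-110.3 -110.4  162.4   -0.2   -0.8  -20.1]
[-136.1 -102.2  311.1   -0.    -9.   -40. ]
```

View pics/side2.png

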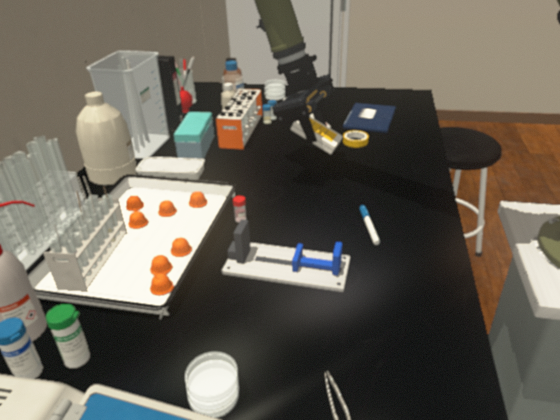

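The side picture shows the case held in the gripper at about (130,318), off the bench. The stand and vial are unchanged. Next I carry it high, over towards the stand.

Request:
step_arm:
  motion: "-110 -110 162 0 -1 -20 50; -110 -110 162 0 -1 -20 50; -110 -110 162 0 -1 -20 50; -110 -110 162 0 -1 -20 50; -110 -110 162 0 -1 -20 50; -136 -102 311 0 -9 -40 50; -136 -102 311 0 -9 -40 50; -136 -102 311 0 -9 -40 50; -136 -102 311 0 -9 -40 50; -136 -102 311 0 -9 -40 50"

```text
t: 7.55
position: [0.536, 0.0996, 0.2414]
eef_rot: [-1.569, -0.222, -0.324]
contact_force: [0.2, 0.1, -1.3]
finger_gap: 0.0595
```

```bash
python3 - <<'E'
from c3 import *
s=log();print(s["finger_gap"],np.array(s["contact_force"]),np.array(s["wrist_torque"]))
q=np.array(s["q"])
run([("pa",placeG(lift=.09)),("pa",placeG(lift=.03)),("p",placeG())],q)
print(rel(*placeG(lift=.09)),rel(*placeG(lift=.03)))
E
```

```text
7.55 [-0.7801 -0.193   0.4055  1.985   0.2623  1.0317  1.0347] [0.536  0.0996 0.2414]
0.05948914207154533 [ 0.2474  0.1165 -1.3473] [ 0.0137  0.5073 -0.0261]
pa [0.63  0.126 0.15 ] [-0.67 -0.04  0.23  2.25  1.06  0.41  0.18] 0.197 3 0.0 0.0
pa [0.63  0.126 0.09 ] [-0.67  0.07  0.24  2.3   1.4   0.33 -0.2 ] 0.154 3 0.0 0.0
p [0.63  0.126 0.06 ] [-0.67  0.14  0.24  2.31  1.63  0.32 -0.45] 0.139 3 0.0 0.0
[ 55.5 117.2  33.5   0.4  -0.  -25.1] [ 35.  173.6  33.8   0.4  -0.  -25.1]
```

Request:
step_arm:
  motion: "55 117 33 0.4 0 -25 50; 55 117 33 0.4 0 -25 50; 55 117 33 0.4 0 -25 50; 55 117 33 0.4 0 -25 50; 55 117 33 0.4 0 -25 50; 55 117 33 0.4 0 -25 50"

```text
t: 8.15
position: [0.6303, 0.1212, 0.148]
eef_rot: [-1.51, -0.561, -0.666]
contact_force: [0.2, 0.4, -1.1]
finger_gap: 0.0593
```

```bash
cat > chk.py <<'E'
from c3 import *
import sys
i=sys.argv[1]
s=log();print(s["finger_gap"],np.array(s["contact_force"]),np.array(s["wrist_torque"]))
R=Ro.from_rotvec(s["eef_rot"]); C=R*Ro.from_rotvec(G["r"]); cc=R.apply(G["t"])+s["position"]
a=np.deg2rad(syaw);u=np.array([np.cos(a),np.sin(a),0]);v=np.array([-u[1],u[0],0])
d=cc-np.r_[st,0]; print("model case in stand",d@u,d@v,d[2],"xaxis",C.as_matrix()[:,0],"z",C.as_matrix()[:,2])
for n in("side","top"):
    im,dd=bot.snapshot(n);np.save(f"{n}{i}.npy",dd);cv2.imwrite(f"pics/{n}r{i}.png",im)
    im=im.copy()
    for sx in(-1,1):
      for sy in(-1,1):
        for sz in(-1,1):
            pt=cc+C.apply([sx*.055,sy*.03,sz*.012]); rc=proj(n,pt)[0]; cv2.circle(im,(int(rc[1]),int(rc[0])),1,(0,0,255),-1)
    c=proj(n,cc)[0].astype(int); r0,c0=max(0,c[0]-90),max(0,c[1]-130)
    cv2.imwrite(f"pics/{n}{i}.png",cv2.resize(im[r0:r0+190,c0:c0+260],None,fx=3,fy=3,interpolation=cv2.INTER_CUBIC)); print(n,"crop",r0,c0)
E
python3 chk.py 3
```

```text
8.15 [-0.6745 -0.0423  0.2452  2.2543  1.0578  0.4079  0.1882] [0.6303 0.1212 0.148 ]
0.05929083290672197 [ 0.2242  0.3653 -1.1164] [ 0.1142  1.0519 -0.0053]
model case in stand 0.056511908311992834 -0.00519087873380747 0.15315516232414927 xaxis [0.003  0.0004 1.    ] z [-0.9976  0.0693  0.003 ]
side crop 100 123
top crop 70 70
```

View pics/side3.png

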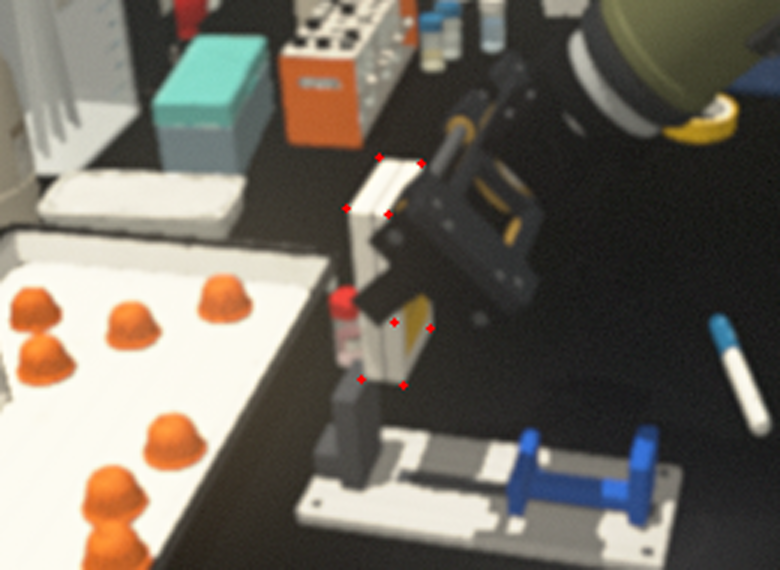

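View pics/top3.png

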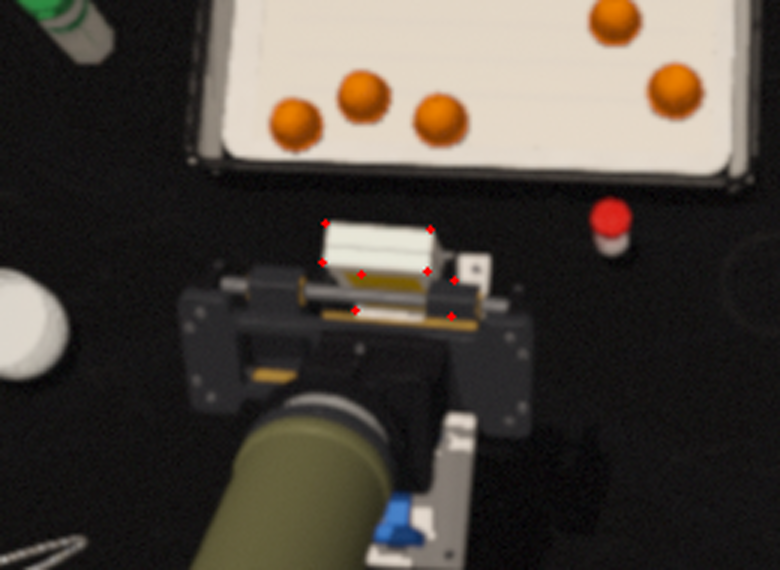

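Side picture: the case is upright at about (390,270) in the crop, label towards the jaw, and the red model corners fit it to a few pixels. The tool sits about 5 mm off in y, so I'll correct that on the way down.

```bash
python3 - <<'E'
from c3 import *
s=bot.state();print(np.array(s["position"]))
print(rel(*placeG(lift=.04)),rel(*placeG(lift=.008)))
E
```

```text
[0.6314 0.1219 0.1508]
[-37.1  34.9   4.3   0.2  -0.4   0. ] [-59.8  57.6   4.2   0.2  -0.4   0. ]
```

Request:
step_arm:
  motion: "-37 35 0 0.2 -0.4 0 50; -37 35 0 0.2 -0.4 0 50; -37 35 0 0.2 -0.4 0 50; -37 35 0 0.2 -0.4 0 50"

```text
t: 8.65
position: [0.6301, 0.1237, 0.1014]
eef_rot: [-1.503, -0.571, -0.663]
contact_force: [0.4, -0.6, -0.7]
finger_gap: 0.0595
```

```bash
python3 - <<'E'
from c3 import *
s=log();print(np.array(s["qd"]))
print(rel(*placeG(lift=.04)),rel(*placeG(lift=.008)))
E
```

```text
8.65 [-0.6661  0.0443  0.2434  2.2937  1.3387  0.3364 -0.1185] [0.6301 0.1237 0.1014]
[-0.0012 -0.0195 -0.007  -0.0134  0.0036 -0.0038 -0.0085]
[-1.2  1.   2.7 -0.2  0.   0.1] [-23.9  23.5   2.7  -0.2   0.    0.1]
```

Request:
step_arm:
  motion: "-12 12 2.7 -0.2 0 0 50; -24 23 2.7 -0.2 0 0 50; -24 23 2.7 -0.2 0 0 50; -24 23 2.7 -0.2 0 0 50"

```text
t: 9.05
position: [0.6294, 0.127, 0.0685]
eef_rot: [-1.506, -0.571, -0.664]
contact_force: [0.3, -0.1, -0.9]
finger_gap: 0.0599
```

```bash
python3 chk.py 4; python3 - <<'E'
from c3 import *
print(rel(*placeG(lift=.008)),rel(*placeG(lift=.0)))
E
```

```text
9.05 [-0.6755  0.1171  0.2465  2.3095  1.5695  0.3212 -0.3807] [0.6294 0.127  0.0685]
0.05985788273456942 [ 0.3465 -0.123  -0.908 ] [ 0.0807  1.0612 -0.0061]
model case in stand 0.055267666802048906 0.0005710975980761547 0.07362604724602144 xaxis [-0.0029  0.0006  1.    ] z [-0.9981  0.0613 -0.0029]
side crop 140 125
top crop 81 74
[-0.3  1.1 -0.7 -0.  -0.   0.2] [-6.   6.8 -0.7 -0.  -0.   0.2]
```

View pics/side4.png

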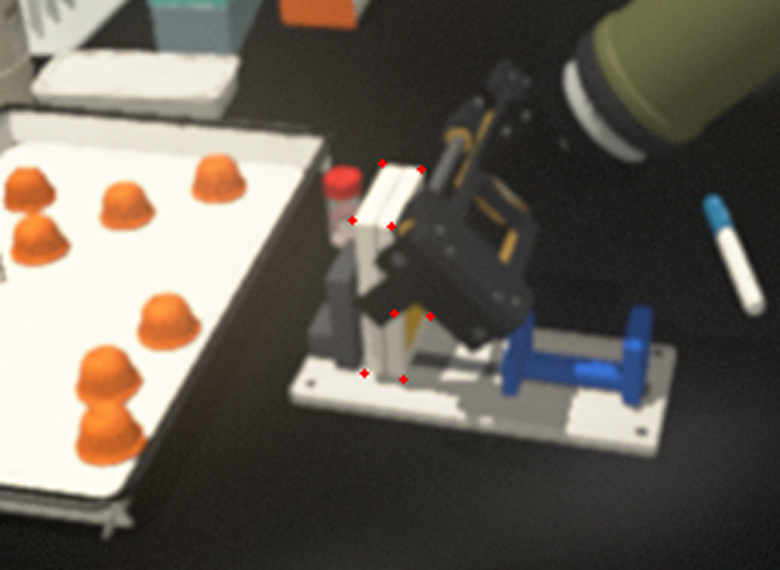

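View pics/top4.png

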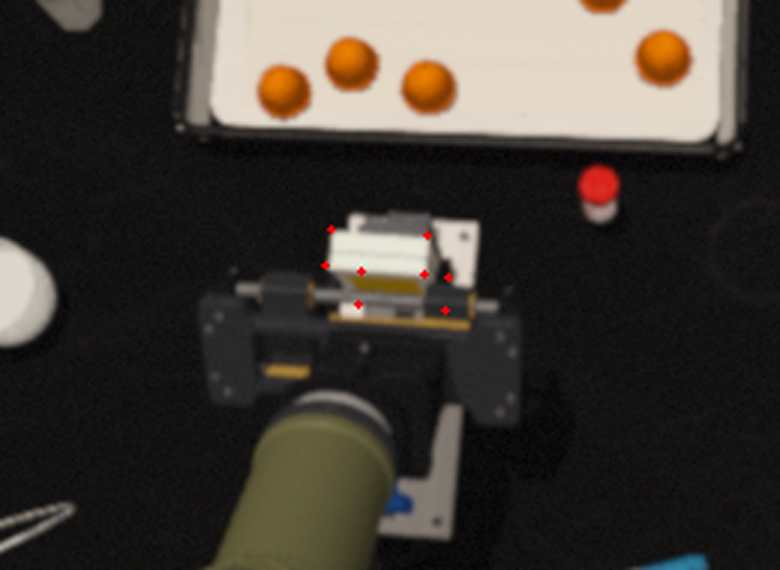

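Both pictures show the case between stop and jaw, in line with the stop and about 8 mm above the base, real edges within 2 mm of the model. I'll lower it gently.

Request:
step_arm:
  motion: "-2 2.5 0 0 0 0.2 50; -4 4.5 0 0 0 0.2 50; -4 4.5 0 0 0 0.2 50"

```text
t: 9.45
position: [0.6286, 0.1269, 0.0607]
eef_rot: [-1.507, -0.568, -0.659]
contact_force: [-0.1, -0.3, -1.0]
finger_gap: 0.0598
```

```bash
python3 - <<'E'
from c3 import *
s=log();print(np.array(s["contact_force"]),np.array(s["wrist_torque"]))
print(rel(*placeG(lift=.0)))
E
```

```text
9.45 [-0.6739  0.1326  0.2468  2.3111  1.6025  0.3154 -0.4179] [0.6286 0.1269 0.0607]
[-0.0993 -0.2825 -0.9907] [ 0.0556  1.0493 -0.0011]
[ 0.5  1.6 -0.4 -0.   0.1 -0.2]
```

Request:
step_arm:
  motion: "-0.4 1.1 0 0 0 0 50; -0.4 1.1 0 0 0 0 50"

```text
t: 9.65
position: [0.6292, 0.1268, 0.0597]
eef_rot: [-1.507, -0.568, -0.66]
contact_force: [-0.1, 0.0, -1.2]
finger_gap: 0.0594
```

Request:
step_arm:
  motion: "-0.7 0.7 0 0 0 0 50; -0.7 0.7 0 0 0 0 50"

```text
t: 9.85
position: [0.6298, 0.1269, 0.0597]
eef_rot: [-1.507, -0.569, -0.661]
contact_force: [-0.8, 0.2, 3.1]
finger_gap: 0.0596
```

```bash
python3 chk.py 5
```

```text
9.85 [-0.6732  0.1374  0.247   2.31    1.6186  0.315  -0.435 ] [0.6298 0.1269 0.0597]
0.05955076624523077 [-0.8325  0.1639  3.1424] [ 0.0299  0.6467 -0.0673]
model case in stand 0.055705331420295545 0.00045841516459610475 0.06478373299757528 xaxis [0.001  0.0006 1.    ] z [-0.9981  0.0612  0.0009]
side crop 144 126
top crop 82 74
```

Request:
step_arm:
  motion: "0 0 0 0 0 0 62; 0 0 0 0 0 0 66; 0 0 0 0 0 0 72; 0 0 0 0 0 0 78; 0 0 0 0 0 0 84; 0 0 0 0 0 0 84"
  force: 10

```text
t: 10.55
position: [0.6291, 0.1269, 0.0587]
eef_rot: [-1.507, -0.568, -0.659]
contact_force: [0.2, 1.4, 0.1]
finger_gap: 0.0822
```

```bash
python3 chk.py 6
```

```text
10.55 [-0.6732  0.1381  0.2469  2.3109  1.6181  0.3141 -0.4347] [0.6291 0.1269 0.0587]
0.08220193119661787 [0.242  1.4004 0.0718] [ 0.0619  0.9039 -0.0399]
model case in stand 0.05498272540182814 0.00041250457999174675 0.06381647597377817 xaxis [0.0027 0.0007 1.    ] z [-0.9981  0.0608  0.0027]
side crop 145 126
top crop 83 74
```

View pics/side6.png

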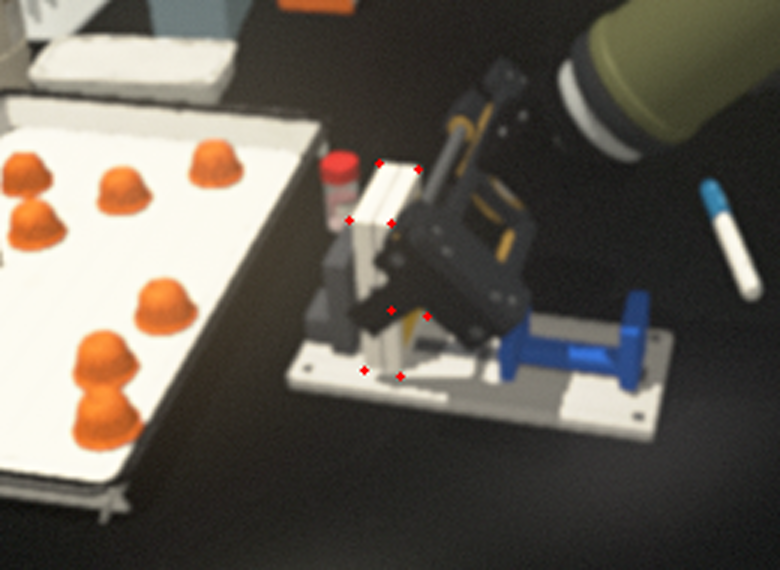

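View pics/top6.png

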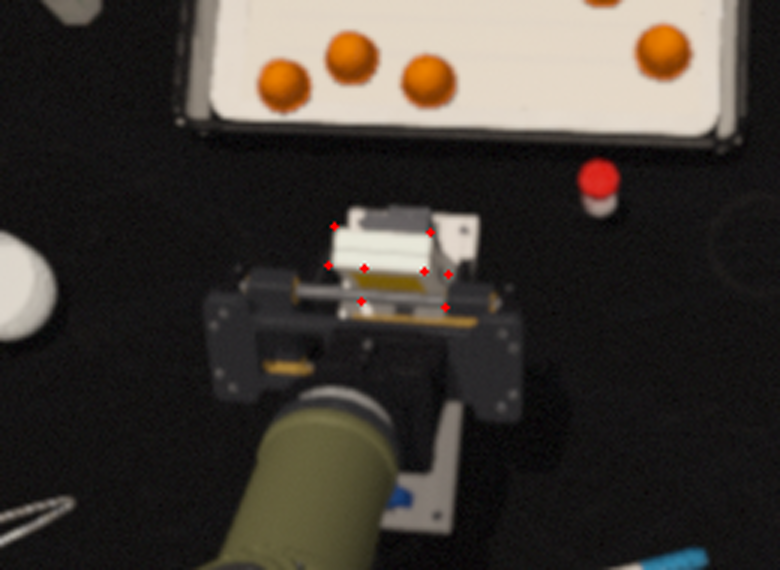

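Both pictures show the fingers open and the case standing on the base just in front of the stop; in the side crop its near edge runs from (358,220) to (370,368). Next I back the fingers out along the tool axis and plan the jaw push.

```bash
cat >> c3.py <<'E'
def push(sx,z,sy=0,c=180):
    a=np.deg2rad(syaw);u=np.array([np.cos(a),np.sin(a),0]);v=np.array([-u[1],u[0],0])
    return np.r_[st,z]+u*sx+v*sy, tool(syaw,c)
E
python3 - <<'E'
from c3 import *
s=bot.state();q=np.array(s["q"]);R=Ro.from_rotvec(s["eef_rot"]);P=np.array(s["position"])
W=[("r",(P-R.apply([0,.06,0]),R)),("r2",(P-R.apply([0,.06,0])+[0,0,.07],R)),("h",push(-.13,.22,c=170)),("h2",push(-.13,.03)),("e",push(-.04,.03))]
run(W,q)
W=[("r",(P-R.apply([0,.06,0]),R)),("r2",(P-R.apply([0,.06,0])+[0,0,.07],R)),("h",push(-.13,.22,c=160)),("h2",push(-.13,.03,c=165)),("e",push(-.04,.03,c=165))]
run(W,q)
print(rel(*W[1][1]))
E
```

```text
r [0.587 0.13  0.101] [-0.71 -0.04  0.21  2.37  1.32  0.4  -0.14] 0.08 3 0.0 0.0
r2 [0.587 0.13  0.171] [-0.74 -0.17  0.23  2.31  1.    0.51  0.23] 0.129 1 0.0 0.0
h [0.44  0.138 0.22 ] [-0.92 -0.26  0.42  2.04  0.21  1.2   0.94] 0.045 1 0.0 0.0
h2 [0.44  0.138 0.03 ] [-0.89  0.12  0.55  2.13 -0.08  0.91  1.22] 0.319 3 0.0 0.0
e [0.529 0.133 0.03 ] [-0.78  0.31  0.56  1.93 -0.2   0.95  1.38] 0.517 3 0.0 0.0
r [0.587 0.13  0.101] [-0.71 -0.04  0.21  2.37  1.32  0.4  -0.14] 0.08 3 0.0 0.0
r2 [0.587 0.13  0.171] [-0.74 -0.17  0.23  2.31  1.    0.51  0.23] 0.129 1 0.0 0.0
h [0.44  0.138 0.22 ] [-0.51 -0.3  -0.    2.15  0.22  1.04  0.91] 0.0 1 14.7 1.9
h2 [0.44  0.138 0.03 ] [-0.5  -0.04  0.03  2.31  0.22  0.65  0.88] 0.136 3 0.0 0.0
e [0.529 0.133 0.03 ] [-0.45  0.13  0.08  2.14  0.16  0.65  1.03] 0.314 3 0.0 0.0
[  49.4 -109.6   -0.1    0.     0.     0. ]
```

Request:
step_arm:
  motion: "0 -20 0 0 0 0 87; 0 -60 0 0 0 0 87; 0 -60 0 0 0 0 87; -49 -110 0 0 0 0 87; -49 -110 0 0 0 0 87; -49 -110 0 0 0 0 87"

```text
t: 11.25
position: [0.54, 0.1379, 0.112]
eef_rot: [-1.479, -0.561, -0.666]
contact_force: [-0.3, 0.2, 0.2]
finger_gap: 0.0869
```

```bash
python3 - <<'E'
from c3 import *
s=log();q=np.array(s["q"])
run([("h",push(-.13,.22,c=170)),("h2",push(-.13,.03)),("e",push(-.04,.03))],q)
run([("h",push(-.13,.22,c=180)),("h2",push(-.13,.03)),("e",push(-.04,.03))],q)
print(rel(*push(-.13,.2)))
for n in("side","top"):
    im,d=bot.snapshot(n);np.save(f"{n}7.npy",d);cv2.imwrite(f"pics/{n}r7.png",im)
    cv2.imwrite(f"pics/{n}7.png",cv2.resize(im[130:310,150:400],None,fx=3,fy=3,interpolation=cv2.INTER_CUBIC))
E
```

```text
11.25 [-0.1768 -0.1456 -0.3682  2.4331  1.1651  0.3857 -0.0689] [0.54   0.1379 0.112 ]
h [0.44  0.138 0.22 ] [-0.43 -0.21  0.    2.02  0.09  1.17  1.05] 0.091 1 0.0 0.0
h2 [0.44  0.138 0.03 ] [-0.41  0.12  0.05  2.12 -0.01  0.91  1.15] 0.335 3 0.0 0.0
e [0.529 0.133 0.03 ] [-0.36  0.28  0.08  1.92 -0.03  0.94  1.24] 0.532 3 0.0 0.0
h [0.44  0.138 0.22 ] [-0.4  -0.08  0.04  1.9   0.    1.32  1.14] 0.219 1 0.0 0.0
h2 [0.44  0.138 0.03 ] [-0.4   0.12  0.04  2.11 -0.01  0.91  1.15] 0.335 3 0.0 0.0
e [0.529 0.133 0.03 ] [-0.35  0.28  0.07  1.92 -0.02  0.94  1.23] 0.532 3 0.0 0.0
[  -8.7 -133.2   -3.1   -1.6   -0.5   45. ]
```

View pics/side7.png

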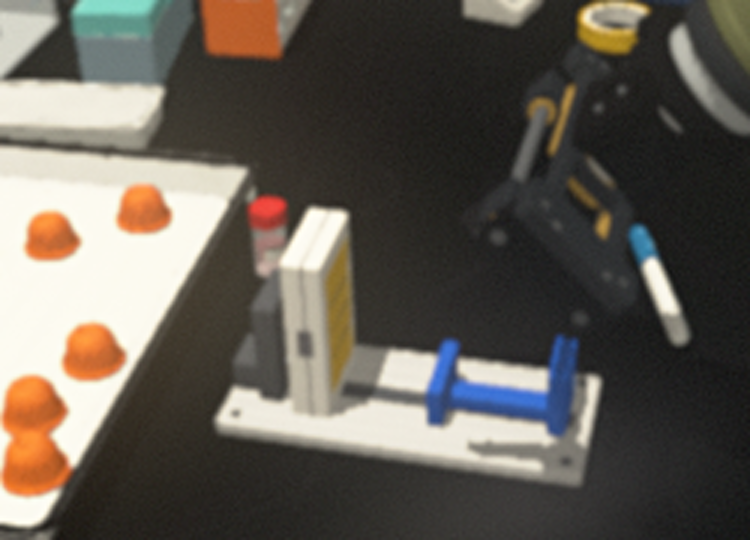

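The case stands alone at (315,310) in the crop with its label facing the jaw, and the fingers are clear. The jaw is still out, handle at (563,385). I'll go up, point the tool down and close the fingers behind the handle.

Request:
step_arm:
  motion: "-9 -133 -3 -1.6 -0.5 45 0; -9 -133 -3 -1.6 -0.5 45 0; -9 -133 -3 -1.6 -0.5 45 0; -9 -133 -3 -1.6 -0.5 45 0; -9 -133 -3 -1.6 -0.5 45 0; -9 -133 -3 -1.6 -0.5 45 0; -9 -133 -3 -1.6 -0.5 45 0; -9 -133 -3 -1.6 -0.5 45 0"

```text
t: 12.15
position: [0.4436, 0.1359, 0.1987]
eef_rot: [-1.574, 0.057, -0.05]
contact_force: [0.5, -0.8, -0.9]
finger_gap: 0.0311
```

```bash
cat > case.py <<'E'
# measure case & jaw in stand frame from clouds
from c3 import *
a=np.deg2rad(syaw);u=np.array([np.cos(a),np.sin(a),0]);v=np.array([-u[1],u[0],0])
def meas(tag):
  for n in("side","top"):
    im,d=bot.snapshot(n);np.save(f"{n}{tag}.npy",d);cv2.imwrite(f"pics/{n}r{tag}.png",im)
    cv2.imwrite(f"pics/{n}{tag}.png",cv2.resize(im[130:310,150:400],None,fx=3,fy=3,interpolation=cv2.INTER_CUBIC))
    for l in("case_center","jaw_handle","vial_center"):
        r=bot.regions_of(n,l)
        if not r: print(n,l,None);continue
        k=cv2.erode(r[0]["pixels"].astype(np.uint8),np.ones((3,3)))>0
        P=cloud(n,d,k)-np.r_[st,0]; L=np.c_[P@u,P@v,P[:,2]]
        print(n,l,round(r[0]["p"],2),len(L),"p2",np.percentile(L,2,axis=0),"med",np.median(L,axis=0),"p98",np.percentile(L,98,axis=0))
        if l=="case_center":
            T=L[L[:,2]>.112]
            if len(T)>10: print("  top face",len(T),T.min(0),T.max(0),cv2.minAreaRect((T[:,:2]*1000).astype(np.float32)))
if __name__=="__main__":
    import sys; meas(sys.argv[1]); s=log(); print(s["finger_gap"],np.array(s["contact_force"]))
E
python3 case.py 8; python3 - <<'E'
from c3 import *
print(rel(*push(-.13,.2)),rel(*push(-.13,.035)))
E
```

```text
side case_center 0.88 1202 p2 [ 0.0431 -0.0215  0.0197] med [0.0489 0.0264 0.0843] p98 [0.0646 0.0309 0.1215]
  top face 306 [ 0.0429 -0.0269  0.1121] [0.0659 0.0308 0.1225] ((54.22050094604492, 1.9950370788574219), (57.704288482666016, 22.812747955322266), 89.3316879272461)
side jaw_handle 0.64 574 p2 [-0.0956 -0.0125  0.017 ] med [-0.0596  0.0071  0.0263] p98 [-0.017   0.0244  0.0591]
side vial_center 0.83 176 p2 [ 0.122  -0.133   0.0102] med [ 0.1306 -0.1197  0.0386] p98 [ 0.1392 -0.1157  0.0539]
top case_center 0.78 682 p2 [ 0.0412 -0.0312  0.031 ] med [ 0.0447 -0.0052  0.1172] p98 [0.0628 0.0244 0.123 ]
  top face 375 [ 0.0412 -0.0313  0.112 ] [0.0639 0.0269 0.1263] ((52.48577117919922, -2.1908740997314453), (58.16152572631836, 22.60456657409668), 89.6667251586914)
top jaw_handle 0.56 232 p2 [-0.0681 -0.0221  0.0214] med [-0.0272 -0.0019  0.0271] p98 [-0.0179  0.0189  0.0419]
top vial_center 0.57 129 p2 [ 0.118  -0.1394  0.015 ] med [ 0.1232 -0.1297  0.0515] p98 [ 0.1381 -0.1209  0.0555]
12.55 [-0.3925 -0.0691  0.0284  1.9309  0.0031  1.2795  1.1433] [0.4394 0.138  0.2003]
0.0028005075289571344 [-1.0356  0.6974 -0.1073]
[ 0.1  0.3  0.2  0.  -0.   0. ] [ -0.  165.3   0.4   0.   -0.    0. ]
```

View pics/top8.png

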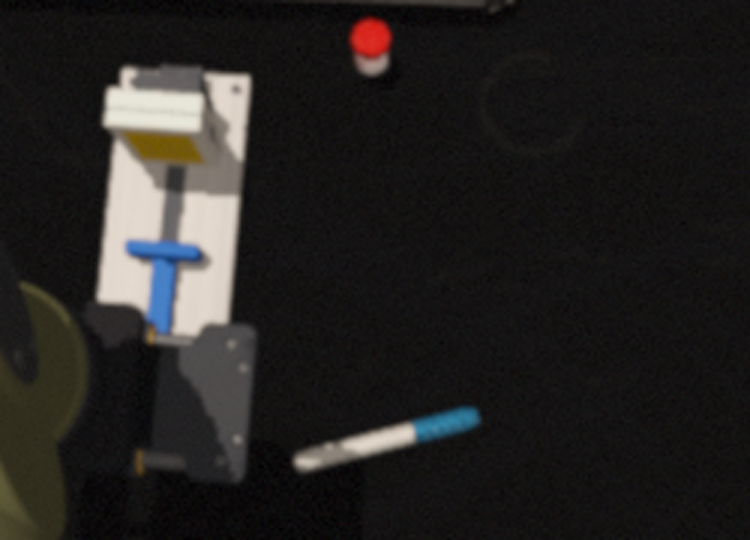

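View pics/side8.png

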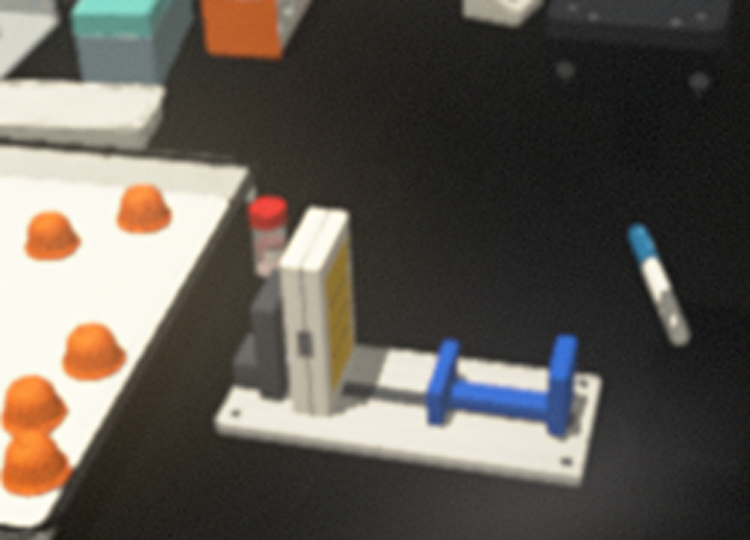

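Both pictures show the case standing square in front of the stop at stand x ≈ 53 mm, y ≈ 0. The jaw face is near -17 mm and the vial is upright. I'll lower the closed fingers behind the handle.

Request:
step_arm:
  motion: "0 165 0 0 0 0 0; 0 165 0 0 0 0 0; 0 165 0 0 0 0 0; 0 165 0 0 0 0 0; 0 165 0 0 0 0 0"

```text
t: 13.05
position: [0.4373, 0.1368, 0.0327]
eef_rot: [-1.573, 0.054, -0.045]
contact_force: [0.7, -0.0, 0.2]
finger_gap: 0.0008
```

```bash
python3 - <<'E'
from c3 import *
s=log();print(np.array(s["contact_force"]))
print(rel(*push(-.13,.035)))
for n in("side",):
    im,d=bot.snapshot(n);cv2.imwrite(f"pics/{n}9.png",cv2.resize(im[130:310,150:400],None,fx=3,fy=3,interpolation=cv2.INTER_CUBIC))
E
```

```text
13.05 [-0.3901  0.1129  0.0297  2.1141 -0.0033  0.9208  1.1491] [0.4373 0.1368 0.0327]
[ 0.7469 -0.0376  0.2091]
[ 2.2 -2.4  1.6  0.2 -0.1 -0.3]
```

View pics/side9.png

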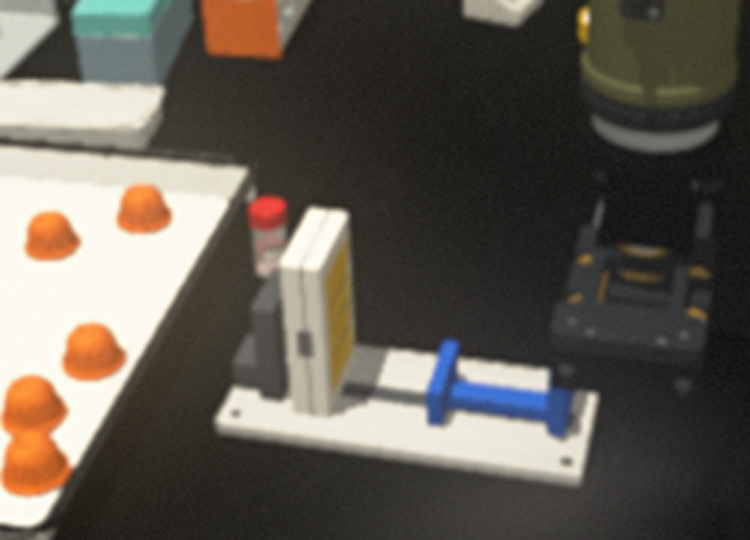

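The gripper body hides the fingers, but the tool pose puts them about 20 mm behind the handle at (563,400). Pushing in now, gently.

Request:
step_arm:
  motion: "8 -2 1.5 0 0 0 0; 16 -2 1.5 0 0 0 0; 23 -2 1.5 0 0 0 0; 29 -2 1.5 0 0 0 0; 35 -2 1.5 0 0 0 0; 41 -2 1.5 0 0 0 0; 47 -2 1.5 0 0 0 0; 53 -2 1.5 0 0 0 0; 59 -2 1.5 0 0 0 0; 65 -2 1.5 0 0 0 0"

```text
t: 14.1
position: [0.5054, 0.1352, 0.0368]
eef_rot: [-1.571, 0.05, -0.049]
contact_force: [-2.2, 0.7, 1.9]
finger_gap: 0.001
```

```bash
python3 case.py 10; python3 - <<'E'
from c3 import *
print(rel(*push(-.0405,.035)))
E
```

```text
side case_center 0.6 1235 p2 [ 0.0431 -0.0218  0.0181] med [0.0488 0.0263 0.0828] p98 [0.0651 0.0307 0.1216]
  top face 306 [ 0.0432 -0.026   0.112 ] [0.0657 0.0311 0.1224] ((54.169376373291016, 2.5077438354492188), (57.07627487182617, 22.176971435546875), 89.01986694335938)
side jaw_handle 0.98 443 p2 [-0.0511 -0.0143  0.0175] med [-0.0004  0.0069  0.0251] p98 [0.0261 0.0248 0.0438]
side vial_center 0.52 190 p2 [ 0.1204 -0.1338  0.011 ] med [ 0.1297 -0.12    0.0396] p98 [ 0.1397 -0.1161  0.0543]
top case_center None
top jaw_handle None
top vial_center None
14.5 [-0.3605  0.2272  0.0532  1.9678 -0.0138  0.9475  1.2067] [0.5051 0.1349 0.037 ]
0.00044731432502136104 [-0.137  -0.6519  0.3577]
[23.8  2.  -0.7  0.1 -0.1 -0. ]
```

View pics/side10.png

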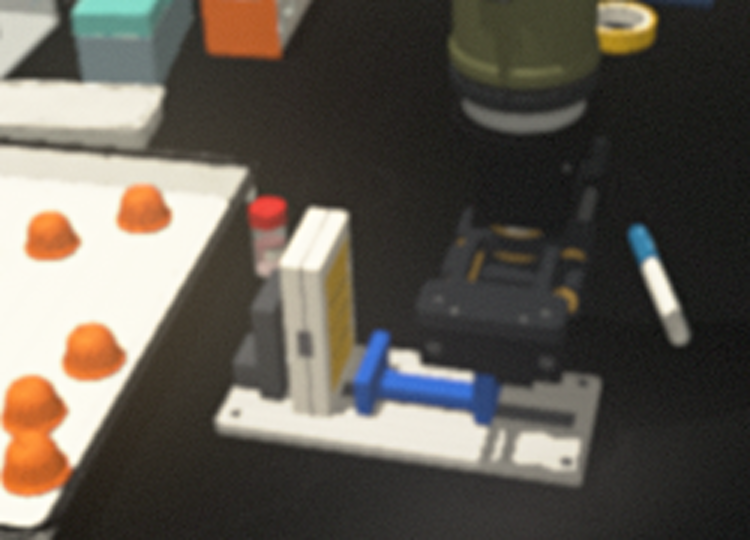

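Side picture: the jaw has slid to about 43 mm travel (face at (372,375)); the case hasn't moved. Continuing slowly.

Request:
step_arm:
  motion: "5 1 0 0 0 0 0; 10 2 0 0 0 0 0; 13 2 0 0 0 0 0; 15 2 0 0 0 0 0; 17 2 0 0 0 0 0; 19 2 0 0 0 0 0; 20.5 2 0 0 0 0 0; 22 2 0 0 0 0 0; 22 2 0 0 0 0 0"

```text
t: 15.4
position: [0.5272, 0.1338, 0.0348]
eef_rot: [-1.571, 0.05, -0.049]
contact_force: [-2.3, 1.0, 0.1]
finger_gap: 0.0005
```

```bash
python3 case.py 11; python3 - <<'E'
from c3 import *
print(rel(*push(-.0405,.035)))
E
```

```text
side case_center 0.98 1059 p2 [ 0.0511 -0.0201  0.0195] med [0.0575 0.0271 0.087 ] p98 [0.072  0.0308 0.1217]
  top face 288 [ 0.0508 -0.0244  0.112 ] [0.0734 0.0313 0.1232] ((62.193199157714844, 3.5404109954833984), (22.36672592163086, 55.80625915527344), 0.53179532289505)
side jaw_handle 0.58 460 p2 [-0.0296 -0.0153  0.017 ] med [0.019  0.0069 0.025 ] p98 [0.0474 0.0244 0.0437]
side vial_center 0.65 144 p2 [ 0.1222 -0.136   0.0136] med [ 0.1321 -0.1195  0.0471] p98 [ 0.1422 -0.1158  0.0543]
top case_center 0.83 525 p2 [ 0.0494 -0.0312  0.0469] med [ 0.0553 -0.0105  0.1187] p98 [0.0706 0.0161 0.123 ]
  top face 315 [ 0.0495 -0.0315  0.1122] [0.0719 0.0216 0.1251] ((60.66973876953125, -4.9363555908203125), (22.405567169189453, 53.07395553588867), 0.04121172055602074)
top jaw_handle 0.63 134 p2 [ 0.0332 -0.0237  0.0209] med [ 0.0408 -0.0028  0.0365] p98 [0.0474 0.0171 0.0416]
top vial_center 0.56 120 p2 [ 0.1178 -0.1395  0.0169] med [ 0.1235 -0.1306  0.0518] p98 [ 0.1369 -0.1214  0.0563]
15.8 [-0.3499  0.2692  0.059   1.9193 -0.0184  0.954   1.2249] [0.5272 0.1336 0.035 ]
0.0005912786162722208 [-1.6229  0.1038 -0.2149]
[ 1.7 -0.  -0.8  0.  -0.1 -0. ]
```

View pics/side11.png

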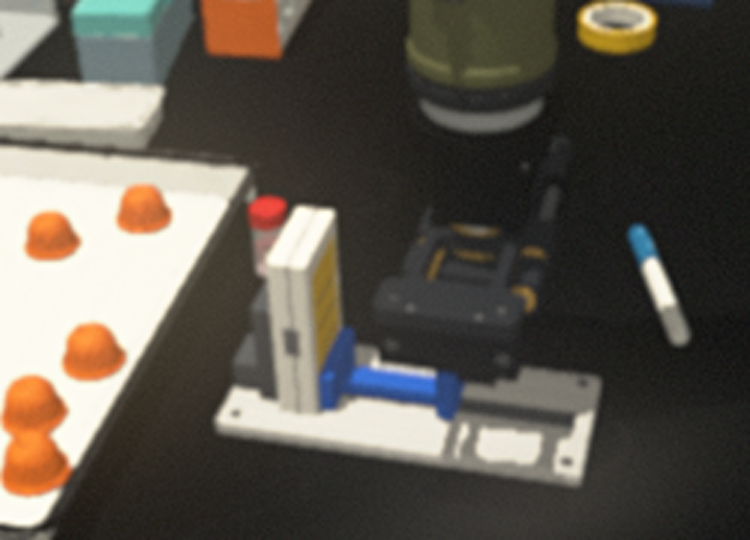

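The case is upright, its top face centre at about 61–62 mm, the jaw at its face. The push force is still only about 2 N, so it isn't quite at the stop. A few more millimetres, watching the force.

Request:
step_arm:
  motion: "1 0 0 0 0 0 0; 2 0 0 0 0 0 0; 2 0 0 0 0 0 0"

```text
t: 16.1
position: [0.5275, 0.1336, 0.0349]
eef_rot: [-1.571, 0.053, -0.046]
contact_force: [-7.4, -1.0, 4.6]
finger_gap: 0.0006
```

Request:
step_arm:
  motion: "0.7 0 0 0 0 0 0; 1.5 0 0 0 0 0 0; 1.5 0 0 0 0 0 0"

```text
t: 16.4
position: [0.5274, 0.1336, 0.0349]
eef_rot: [-1.572, 0.055, -0.044]
contact_force: [-10.3, -0.2, 7.9]
finger_gap: 0.0005
```

The tool stalled at 10 N without moving further, so the case is flush. Backing off behind the handle, then up.

Request:
step_arm:
  motion: "-3.5 0 0 0 0 0 0; -10 0 0 0 0 0 0; -30 0 0 0 0 0 0; -40 0 0 0 0 0 0; -40 0 0 0 0 0 0; -40 -50 0 0 0 0 0; -40 -150 0 0 0 0 0; -40 -150 0 0 0 0 0; -40 -150 0 0 0 0 0"

```text
t: 17.3
position: [0.4963, 0.1375, 0.1932]
eef_rot: [-1.566, 0.039, -0.061]
contact_force: [0.9, -0.2, 0.2]
finger_gap: 0.0003
```

```bash
python3 case.py 12
```

```text
side case_center 0.6 1131 p2 [ 0.0514 -0.0226  0.018 ] med [0.0582 0.027  0.0863] p98 [0.073  0.0308 0.1215]
  top face 302 [ 0.0515 -0.0287  0.1121] [0.0733 0.0324 0.1229] ((62.22101974487305, 1.792877197265625), (61.24643325805664, 21.712209701538086), 89.47977447509766)
side jaw_handle 0.65 662 p2 [-0.03   -0.0167  0.0167] med [0.0021 0.0069 0.0274] p98 [0.049  0.0244 0.0588]
side vial_center 0.48 104 p2 [ 0.121  -0.1355  0.0249] med [ 0.1301 -0.1196  0.0491] p98 [ 0.1375 -0.1155  0.0539]
top case_center 0.62 671 p2 [ 0.0496 -0.0312  0.0385] med [ 0.0549 -0.0065  0.1181] p98 [0.0718 0.0248 0.1231]
  top face 393 [ 0.0498 -0.0312  0.1122] [0.0746 0.027  0.1249] ((62.21649169921875, -2.109161376953125), (58.27806854248047, 24.74380874633789), 89.96322631835938)
top jaw_handle 0.61 215 p2 [-0.0025 -0.021   0.0216] med [ 0.0376 -0.0017  0.0268] p98 [0.0465 0.0169 0.0421]
top vial_center 0.75 127 p2 [ 0.1177 -0.1395  0.0174] med [ 0.1248 -0.1306  0.0519] p98 [ 0.1388 -0.1209  0.0557]
17.7 [-0.3732  0.0479  0.0516  1.8497 -0.0019  1.2476  1.1864] [0.49   0.1358 0.1834]
0.0003591423781762144 [ 0.4422 -0.0904  0.611 ]
```

View pics/side12.png

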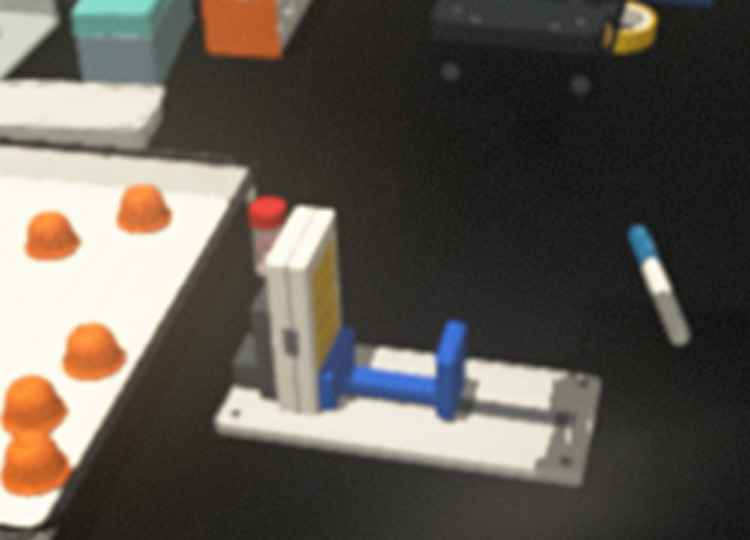

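View pics/top12.png

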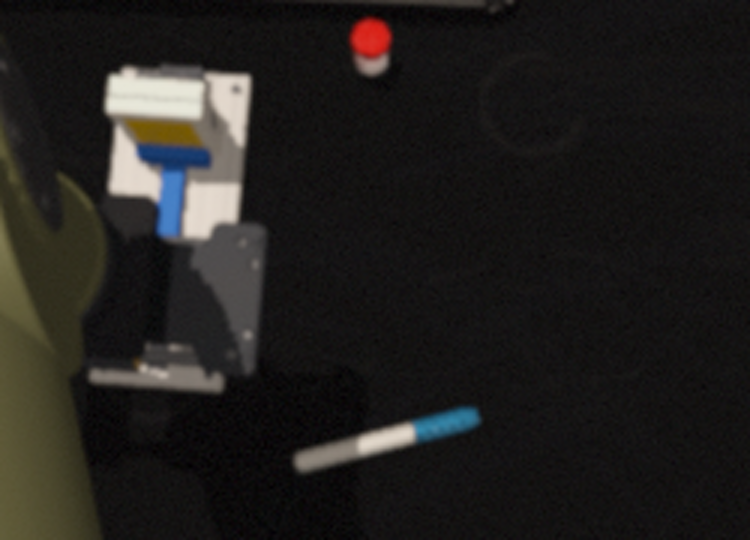

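Side and top pictures show the case upright at (305,310) in the side crop, its back against the dark stop and the blue jaw against its label side. The vial stands at (268,235), and the gripper is well clear above. Handing in.

```bash
python3 -c "
from cell import bot
print(bot.finish_job()); print(bot.state()['t'])"
```

```text
the job is handed in; nothing more can be done
None
the job is handed in; nothing more can be done
```

The slide case is standing on a narrow end against the back stop, label towards the jaw and held by the blue jaw. I handed the job in at about 17.7 s of the 58 s allowed, and it gave no verdict.

**What I did:** I gripped the case by its 60 mm width with the tool leaning 45°. I turned it upright, set it down in front of the stop, let go and backed away. Then I pushed the jaw handle in with closed fingers until it stalled at about 10 N, and withdrew.

**Last checks:**

| Check | Result |
|---|---|
| Case centre, stand x | about 62 mm (63 mm is fully flush) |
| Case centre, stand y | within about 2 mm of the centre line; the two cameras read +1.8 and -2.1 mm |
| Case squareness to the stop | within about 0.5° |
| Jaw travel from the pictures | about 64–66 mm (edge estimate; needs at least 64.5, 68 is flush) |
| Vial | standing, not moved |
| Robot | touching nothing |

**Doubt:** the jaw travel was not measured closely enough to be sure of the 64.5 mm limit from the pictures alone. The hard stall at 10 N is my main evidence that the jaw, case and stop are in firm contact.

**Slip:** I gave one retreat move the wrong sign. The gripper went backwards instead of up, but it touched nothing.

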